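Stack the spin-test discs, then work the sagging bolt free and hold the guard gate ajar

TASK

Get the spin rig ready for loading: set the larger steel disc flat on the white round carrier plate, centred, and the smaller disc centred on top of it, putting each down gently. Then draw the guard gate's sagging bolt, lifting its hooked nose over the bent-up lip of the keeper as you pull it clear, and swing the sprung gate about 10 cm open. Finish while still holding the gate steady there, by the bolt knob or by the gate itself (it closes by itself if let go), with the bolt drawn, the stack in place and the other things on the bench left alone.

Things in the scene. Friction and masses are not known exactly. Their poses are not given: they have to be found in the camera images.
- carrier: round flat white plastic carrier plate, loose (0.6 kg), 100 mm diameter, 10 mm thick; origin at the centre of its underside, z up
- disc_big: larger plain steel disc, 64 mm diameter, 14 mm thick, about 0.34 kg, lying flat on the bench; origin at the centre of its underside, z up
- disc_small: smaller plain steel disc, 48 mm diameter, 14 mm thick, about 0.2 kg, lying flat on the bench; origin at the centre of its underside, z up (the two discs may have swapped places)
- guard: fixed guard box of the spin rig, aluminium posts and clear panels, open top, 325 mm wide, 190 mm deep, 150 mm high to the top of posts and gate. Origin on the bench under the middle of the gate; its x axis points horizontally from the gate into the box (away from the robot), y along the closed gate from hinge to keeper, z up. The gate fills the front, with its hinge post at y = -0.1475 and its keeper post at y = +0.1475
- gate_hinge (a point): point on the gate's vertical hinge axis at the height of the gate's top (z = 0.150), at guard y = -0.125. The gate swings about it towards guard -x (towards the robot), counter-clockwise seen from above
- gate (a joint): gate opening angle in rad: 0 shut, 1.2 widest. A weak spring always closes it (0.3 to 0.45 N m, that is 2 to 3 N at the knob with the bolt drawn)
- gate_edge (a point): the gate is an aluminium frame 20 mm thick with a clear panel, from 40 to 150 mm above the bench, and carries the bolt on its top edge; this point is the top of its free edge, 250 mm from the hinge axis, 150 mm above the bench; 10 cm open is a gate angle of about 0.41 rad
- bolt (a joint): how far the bolt is drawn back along the gate towards the hinge, m: starts at 0.002 to 0.006, stop at 0.050. Nose caught: it cannot pass about 0.010. From 0.024 on the nose is behind the lip; from 0.031 on the bolt is wholly out of the keeper and the gate can swing. About 1 N of friction, no spring
- lift (a joint): upward tilt of the bolt rod in rad about its pivot, which lies in the rear barrel 110 mm behind the knob (towards the hinge) and 175 mm above the bench: 0 sagged (gravity pulls it back there, about 2 N at the knob), stop at 0.14. The nose clears the lip from about 0.07 (knob 8 mm up); at the stop the knob is 15 mm up. As it tilts the knob also leans back, about 3 mm towards the hinge
- knob (a point): grip point of the bolt's knob: an upright round steel post, 16 mm diameter, standing on the bolt rod (10 mm thick, axis 175 mm above the bench); the point is on its axis 206 mm above the bench, 31 mm above the rod's axis and 17 mm below the post's top; gate thickness 20 mm and top at 150 mm lie below. 185 mm from the hinge axis at the start, drawn straight back along guard -y
- nose (a point): middle of the underside of the bolt's hooked nose at the rod's end, 10 mm square, 95 mm ahead of the knob (towards the keeper), 153 mm above the bench when sagged: it hangs behind the keeper's lip, 13 mm lower than the lip's top
- keeper_lip (a point): top middle of the keeper's bent-up lip on the keeper post, 4 mm thick along guard y, 166 mm above the bench; cheeks on both sides of the bolt (the one towards the robot is 10 mm thick and reaches 205 mm) keep the gate shut until the bolt is out
- screwdriver: bystander: screwdriver lying on the bench, 180 mm long; leave alone
- cup: bystander: small white cup, 60 mm diameter and 60 mm high; leave alone
- parts_box: bystander: open cardboard box 80 x 110 x 40 mm; leave alone
Things that resemble listed ones, but are neither listed nor needed, are in the scene too. Leave any orange or purple look-alike of the disc_big alone.

How it is judged:
By the outcome, as a careful person would: the job done as asked, in the order asked, and still so for the second after the job is handed in, while the arm keeps its last pose, push and grip.
It also fails if it takes over 67 s, if anything falls off the work surface, if the arm or the gripper's body presses on something with over 40 N, if the wrist force passes 120 N, or if a joint passes its speed limit or range.

ROBOT

A 6-joint arm with a two-finger parallel gripper is mounted at the origin on the work surface. World frame = base frame: x ahead of the robot, y to its left, z up, the work surface at z = 0. Lengths are in m, angles in rad, forces in N, time in s.
With the tool pointing down it reaches from about 0.325 to 0.875 m from the base axis. Payload 4.4 kg.
Tool frame: the origin (TCP) lies at the very end of the fingers, on their centre line; the grasp point (between the pads) lies 19 mm behind it (arm.pinch_z is the distance from the TCP to the grasp point, in m); y points along the fingers, x is the direction in which the jaws open and shut, and the axes are right-handed (so a half turn about y gives the same grasp; the last joint's range is limited). The gripper opens to 85 mm and grips with 20 to 120 N. Pads are 22 mm wide; open, the fingers measure 114 mm over their backs; the gripper's body (76 mm by 85 mm) begins 54 mm behind the grasp point. The pads swing forward as they close: fully open they stand 13 mm farther back than shut.
Start: joints at [1.167, 0.207, 1.542, -0, 1.393, -0.15], TCP at [0.144, 0.557, 0.231] pointing down, gripper open.
Joint ranges: [-2.73, 2.73], [-0.86, 2.22], [0.23, 2.46], [-1.11, 4.25], [0.08, 2.63], [-2.82, 2.82]. Speed limits (rad/s): [2.79, 2.79, 3.14, 3.14, 3.14, 3.14].

INTERFACE

Orientations are given as [roll, pitch, yaw] about the fixed x, y, z axes, in that order (R = Rz(yaw) Ry(pitch) Rx(roll)).
In Python, from workcell import arm, viewer gives the robot as it stands.
- The arm moves only by the shell command python3 -m inch 'ROWS' [FORCE]. ROWS is JSON, a list of rows, each a list of 3 entries, a list of its own where there are three numbers: the turn, a rotation vector about the world's x, y, z in rad, then the shift along the world's x, y, z in cm, then the gripper's target within -1 to 1 (shut at 1, half-way at 0, fully open at -1). A call has 1 to 8 rows; each row is the pose to reach, as a shift and turn from the pose commanded when the call began; what a row does not reach only later rows make up. A row lasts 1/12 s, in which the tool goes at most 41.7 mm and 7.16 degrees, less where a joint would pass 70% of its speed; a pose out of reach is approached as far as the arm can. A call with a gripper value outside its range is refused whole. The fingers move at their own pace and stop on an object; FORCE is the grip in N (left out, the last holds). Time passes only in rows, so rows that repeat a pose let the fingers close. It gives the time, the measured TCP pose, the force and the opening at its end, in the units of the state.
- arm.observe(): the state, without advancing time (a new reading comes with each control period).
- viewer.read_camera(name): name is "scene" or "top" or "wrist"; returns the picture (420x560x3 uint8, blue, green, red); there is no depth.
- viewer.camera_params(name): a dict with "mtx" (3x3 intrinsics, pixels), "D" ([k1, k2, p1, p2, k3] as OpenCV has them; the pictures are not rectified), "extrinsics" (4x4, takes a point from world to camera coordinates). Camera axes: x right, y down, z forward; pixel columns grow to the right and rows downward; lengths in m; the calibration is good to about 2 mm. A picture is of the moment at which its call begins: read the wrist's pose just before it. camera_params takes no time and is no camera call; for the wrist camera it gives the pose at the moment of the call.
- arm.job_done(): hands the job in, once; it reports no verdict.
The state is a dict: "t": time; "joints": joint angles; "qd": joint speeds; "effort": joint torques, N m; "position": TCP position; "tcp_rot": TCP orientation; "ft_force": force on the tool from outside, world axes, zero at the start; "moment": the same for the moment, N m; "finger_gap": finger opening in m.
Only numpy, scipy, OpenCV 4.12 (cv2) and the standard library are available. Lean on these libraries where they do the work, as an engineer would, in place of code of your own. Each camera call takes 0.05 s, during which the arm holds its last target.

## Working session

There is one attempt and no reset: what is moved stays moved. The work goes in short steps, Python scripts to look and compute and a shell command to move; the robot and the scene stay as the last step left them, time stands still between calls to the robot, and variables do not carry over. Pictures are saved under pics/ and viewed, and the job is handed in when it is done.

```bash
ls; mkdir -p pics
python3 - <<'E'
from workcell import arm, viewer
import cv2
print(arm.observe())
for n in("scene","top","wrist"):
    p=viewer.camera_params(n); print(n,p)
    cv2.imwrite(f"pics/{n}0.png",viewer.read_camera(n))
E
```

```text
pics
{'t': 0.0, 'joints': array([ 1.16650306e+00,  2.07419110e-01,  1.54294781e+00, -8.52917055e-07,
        1.39348137e+00, -1.50528678e-01]), 'qd': array([ 0.00237334,  0.00263855, -0.00027482,  0.00023913, -0.00165762,
        0.00094565]), 'effort': array([ 1.98243819e-03, -3.83025384e+01, -2.91599858e+01, -3.57433601e-05,
        1.01922249e-02, -9.56727689e-06]), 'position': array([0.14408392, 0.55588427, 0.23012917]), 'tcp_rot': array([-1.5704589 ,  0.00223025,  1.31703226]), 'ft_force': array([ 0.55078914, -0.29838765, -0.16413446]), 'moment': array([0.03668869, 0.05560353, 0.02770792]), 'finger_gap': 0.08557723793001681}
scene {'mtx': array([[505.80459171,   0.        , 281.79058083],
       [  0.        , 505.80459171, 210.00278487],
       [  0.        ,   0.        ,   1.        ]]), 'D': array([-0.12644927,  0.        ,  0.        ,  0.        ,  0.        ]), 'extrinsics': array([[-0.54307795,  0.83967571, -0.00332361,  0.26599461],
       [ 0.53697447,  0.34425109, -0.77016206, -0.19574815],
       [-0.64554222, -0.42004273, -0.6378396 ,  1.73631595],
       [ 0.      
[... 354 characters left out ...]
23973],
       [-0.99638607, -0.03169013, -0.0788069 ,  0.53569543],
       [ 0.07963295, -0.0257071 , -0.99649272,  1.09906212],
       [ 0.        ,  0.        ,  0.        ,  1.        ]])}
wrist {'mtx': array([[321.19370611,   0.        , 275.78613976],
       [  0.        , 321.19370611, 208.54370597],
       [  0.        ,   0.        ,   1.        ]]), 'D': array([-0.02221164,  0.        ,  0.        ,  0.        ,  0.        ]), 'extrinsics': array([[ 0.25282889,  0.96750935, -0.00178881, -0.57376535],
       [ 0.92832858, -0.24206854,  0.28215045, -0.03637849],
       [ 0.27255018, -0.07299638, -0.9593685 ,  0.37866209],
       [ 0.        ,  0.        ,  0.        ,  1.        ]])}
```

View pics/scene0.png

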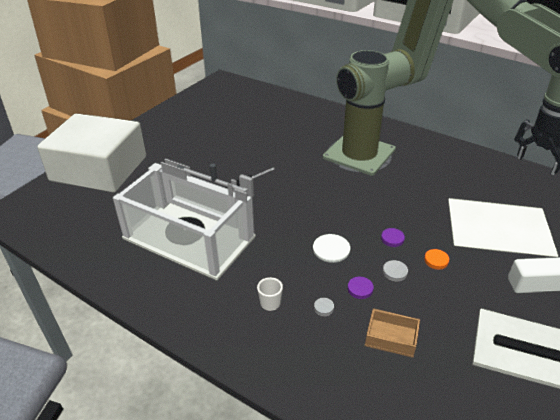

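View pics/top0.png

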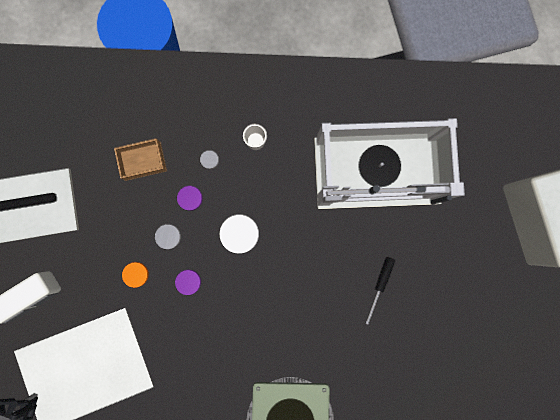

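View pics/wrist0.png

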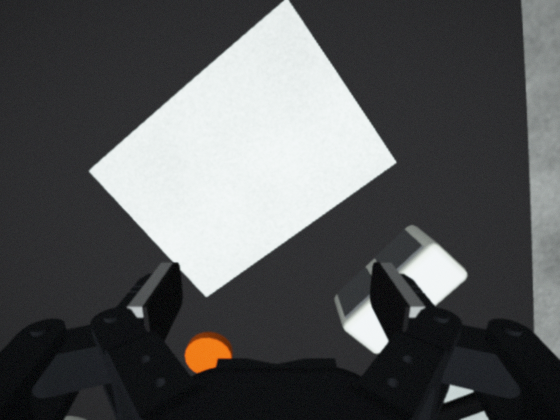

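```bash
cat > h.py <<'E'
import numpy as np, cv2
from workcell import arm, viewer
def ray(P,uv):
    K,D,E=P["mtx"],P["D"],P["extrinsics"]
    n=cv2.undistortPoints(np.array(uv,float).reshape(-1,1,2),K,D).reshape(-1,2)[0]
    R,t=E[:3,:3],E[:3,3]; d=R.T@np.array([n[0],n[1],1]); return -R.T@t, d/np.linalg.norm(d)
def plane(P,uv,z):
    o,d=ray(P,uv); return o+d*(z-o[2])/d[2]
def proj(P,X):
    E=P["extrinsics"]; r=cv2.Rodrigues(E[:3,:3])[0]
    return cv2.projectPoints(np.array(X,float).reshape(-1,1,3),r,E[:3,3],P["mtx"],P["D"])[0].reshape(-1,2)
def tri(obs):
    A=np.zeros((3,3));b=np.zeros(3);L=[]
    for P,uv in obs:
        o,d=ray(P,uv);M=np.eye(3)-np.outer(d,d);A+=M;b+=M@o;L.append((o,M))
    X=np.linalg.solve(A,b); return X,[np.linalg.norm(M@(X-o)) for o,M in L]
def crop(im,x0,y0,x1,y1,s,name): cv2.imwrite(name,cv2.resize(im[y0:y1,x0:x1],None,fx=s,fy=s,interpolation=cv2.INTER_CUBIC))
E
python3 - <<'E'
from h import *
t=cv2.imread("pics/top0.png"); s=cv2.imread("pics/scene0.png")
crop(t,310,110,470,215,5,"pics/tg.png"); crop(s,110,150,280,275,4.6,"pics/sg.png")
crop(t,110,130,290,300,3.5,"pics/td.png"); crop(s,300,220,460,325,5,"pics/sd.png")
E
```

```text
(no output)
```

View pics/tg.png

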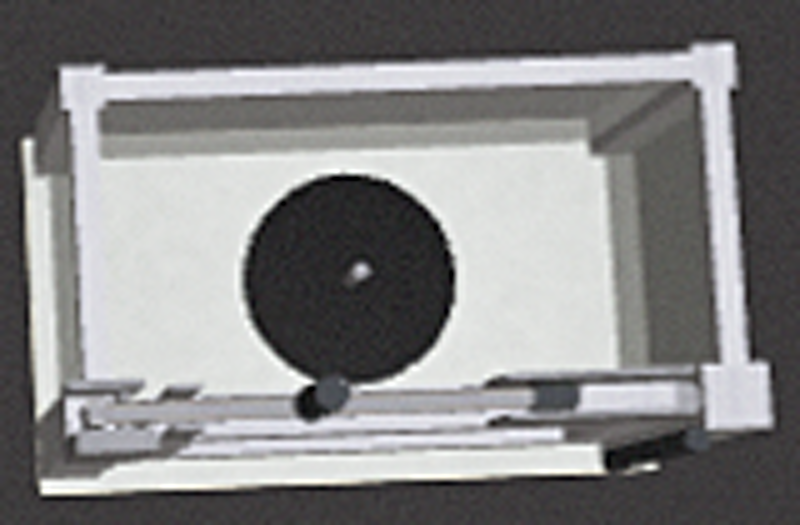

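View pics/sg.png

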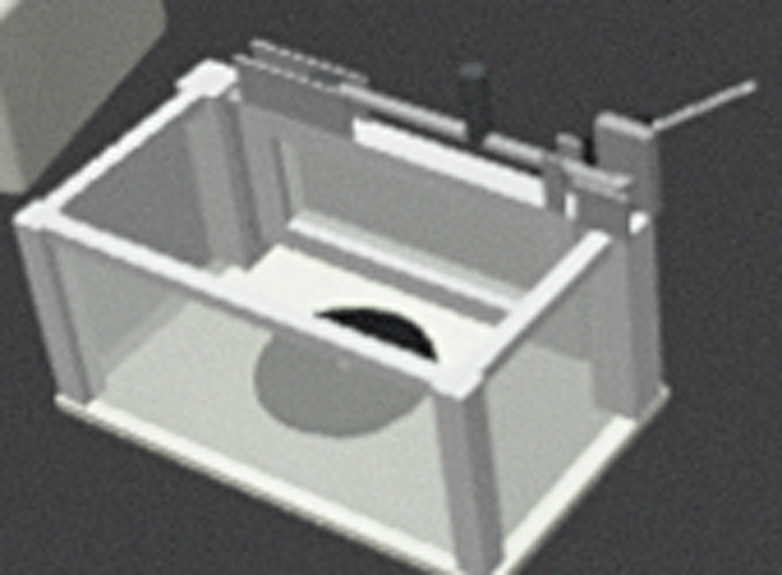

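View pics/td.png

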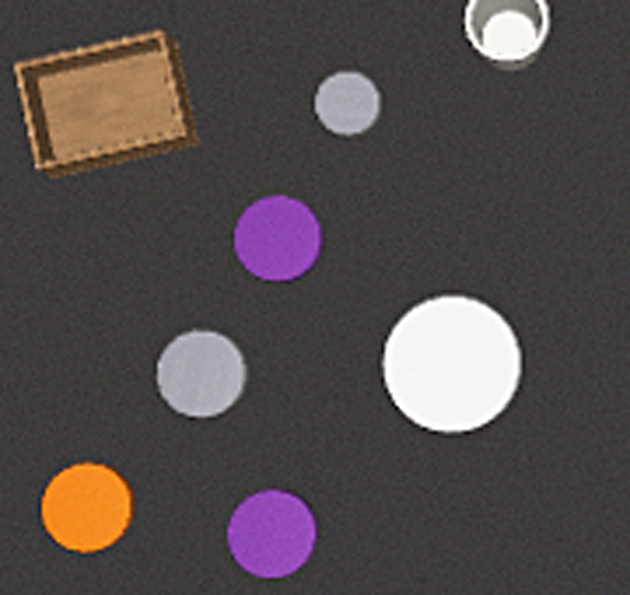

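View pics/sd.png

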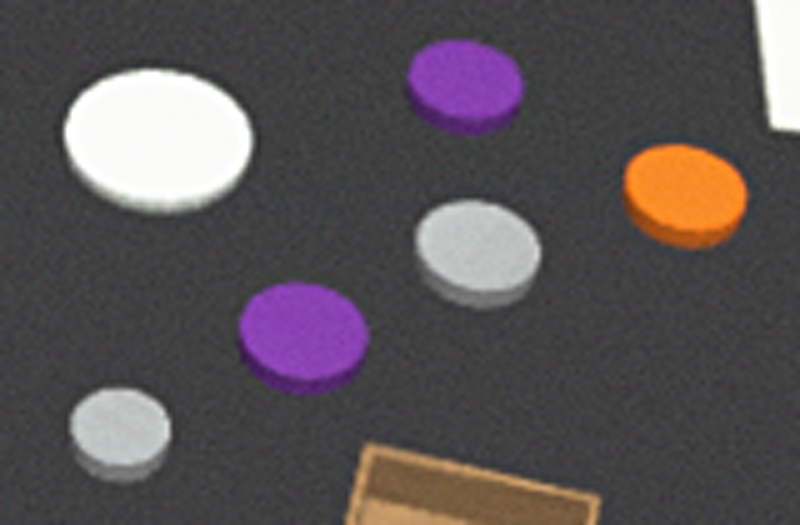

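Top view: the steel-grey discs are at (167,237), large, and (209,159), small. The purple ones at (189,198) and (188,282) and the orange one at (134,275) are look-alikes. The white carrier is at (239,234), the knob at about (376,188), and the gate is on the robot side with its keeper at the left. The crops confirm which discs are meant; next I measure.

Run:
```python
from h import *
t=cv2.imread("pics/top0.png"); s=cv2.imread("pics/scene0.png")
PT=viewer.camera_params("top");PS=viewer.camera_params("scene")
def blob(im,c,thr,r=28):
    g=cv2.cvtColor(im,cv2.COLOR_BGR2GRAY); x,y=c
    g=cv2.GaussianBlur(g,(3,3),0)
    m=np.zeros_like(g); m[y-r:y+r,x-r:x+r]=(g[y-r:y+r,x-r:x+r]>thr)*255
    cs,_=cv2.findContours(m,cv2.RETR_EXTERNAL,cv2.CHAIN_APPROX_NONE)
    k=max(cs,key=cv2.contourArea); return cv2.fitEllipse(k)
for c in [(395,270),(324,306),(331,247)]:
    print(s[c[1]-12:c[1]+16:2,c[0]].mean(1).round())
for n,ct,cs,tt,ts,D,z in [("big",(167,237),(395,270),110,170,.064,.014),("small",(209,159),(324,306),110,170,.048,.014),("car",(239,234),(331,247),150,205,.1,.01)]:
    et=blob(t,ct,tt);es=blob(s,cs,ts)
    X,r=tri([(PT,et[0]),(PS,es[0])])
    print(n,np.round(et[0],1),np.round(et[1],1),np.round(es[0],1),np.round(es[1],1),"tri",X.round(4),np.round(r,4),"topplane",plane(PT,et[0],z).round(4),"sceneplane",plane(PS,es[0],z).round(4))
# knob top
def up(c,x0,y0,k): return (x0+(c[0]+.5)/k-.5,y0+(c[1]+.5)/k-.5)
kt=up((333,391),310,110,5); ks=up((474,69),110,150,4.6)
print("knobtop",tri([(PT,kt),(PS,ks)]))
for n,a,b in [("rearL post",(80,72),(448,378)),("rearR post",(713,48),(42,217)),("hingepost",(738,368),(205,75))]:
    print(n,tri([(PT,up(a,310,110,5)),(PS,up(b,110,150,4.6))]))
o=PT
for n,a in [("rearL",(82,83)),("rearR",(715,63)),("hinge",(737,396))]: print(n,plane(PT,up(a,310,110,5),.15).round(4))
```

```text
[ 59. 159. 196. 194. 194. 190. 188. 189. 191. 193. 122. 119.  64.  64.]
[ 65.  60. 189. 193. 195. 191. 194. 194. 196. 190. 124.  88.  62.  69.]
[255. 251. 251. 250. 251. 250. 251. 250. 251. 250. 251. 251. 243. 163.]
big [167.  236.2] [24.1 24.5] [395.2 268.8] [15.5 22.6] tri [0.4546 0.3266 0.0112] [0.0002 0.0002] topplane [0.4547 0.3257 0.014 ] sceneplane [0.4571 0.3275 0.014 ]
small [208.8 159.1] [17.1 17.9] [323.7 305.1] [13.2 17.6] tri [0.6583 0.2288 0.0103] [0.0001 0.0001] topplane [0.6577 0.2281 0.014 ] sceneplane [0.661  0.2303 0.014 ]
car [238.7 233.6] [37.7 38.2] [331.2 247.1] [24.8 35.6] tri [0.4669 0.1446 0.0051] [0.0004 0.0004] topplane [0.467  0.1439 0.01  ] sceneplane [0.4714 0.1471 0.01  ]
knobtop (array([ 0.5686385 , -0.16054829,  0.22217733]), [np.float64(0.0007648429617418449), np.float64(0.0007648429617418307)])
rearL post (array([ 0.72252658, -0.0586164 ,  0.15611949]), [np.float64(0.001100921408315706), np.float64(0.0011009214083155564)])
rearR post (array([ 0.74214848, -0.34891995,  0.1540011 ]), [np.float64(0.003920889143307943), np.float64(0.003920889143308098)])
hingepost (array([ 0.59316595, -0.3601112 ,  0.15946768]), [np.float64(0.0018285526024169987), np.float64(0.00182855260241699)])
rearL [ 0.7185 -0.0594  0.15  ]
rearR [ 0.7387 -0.3552  0.15  ]
hinge [ 0.5826 -0.3654  0.15  ]
```

```bash
python3 -m inch '[[[0,0,0.06],[4,-3,0],-1],[[0,0,0.12],[7.5,-6,-1],-1],[[0,0,0.18],[11,-9,-2],-1],[[0,0,0.254],[14,-11,-3],-1],[[0,0,0.254],[17,-13,-4],-1],[[0,0,0.254],[20,-15,-4],-1],[[0,0,0.254],[23,-17,-4],-1],[[0,0,0.254],[26,-19,-4],-1]]'; python3 -m inch '[[[0,0,0],[3,-2.4,-1],-1],[[0,0,0],[3,-2.4,-1],-1]]'
python3 - <<'E'
from h import *
P=viewer.camera_params("wrist"); im=viewer.read_camera("wrist"); np.save("w1.npy",P["extrinsics"]); cv2.imwrite("pics/w1.png",im)
s=arm.observe(); print(s["t"],s["position"],s["tcp_rot"],s["ft_force"])
E
```

```text
t: 0.82
position: [0.4057, 0.3645, 0.1905]
tcp_rot: [-1.57, 0.001, 1.57]
ft_force: [0.1, 0.9, -1.0]
finger_gap: 0.0852
t: 0.98
position: [0.4389, 0.3378, 0.1798]
tcp_rot: [-1.572, 0.003, 1.564]
ft_force: [-0.1, -0.6, -0.9]
finger_gap: 0.0854
1.0333 [0.43627195 0.33977297 0.17993415] [-1.56909354  0.00163114  1.56524031] [-0.60786032 -0.29947517 -0.07241589]
```

View pics/w1.png

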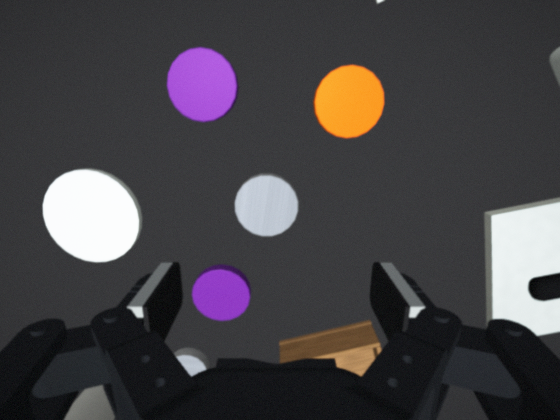

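Wrist view 1: the steel big disc is at (266,205) between the purple and orange look-alikes, the carrier at (92,215), and the small disc at the bottom, partly hidden.

```bash
cat >> h.py <<'E'
def ell(im,c,thr,r=40,hi=256):
    g=cv2.GaussianBlur(cv2.cvtColor(im,cv2.COLOR_BGR2GRAY),(3,3),0); x,y=c
    x0,x1,y0,y1=max(x-r,0),x+r,max(y-r,0),y+r
    m=np.zeros_like(g); w=g[y0:y1,x0:x1]; m[y0:y1,x0:x1]=((w>thr)&(w<hi))*255
    cs,_=cv2.findContours(m,cv2.RETR_EXTERNAL,cv2.CHAIN_APPROX_NONE)
    return cv2.fitEllipse(max(cs,key=cv2.contourArea))
E
python3 - <<'E'
from h import *
im=cv2.imread("pics/w1.png"); P=viewer.camera_params("wrist"); P["extrinsics"]=np.load("w1.npy")
PT=viewer.camera_params("top");PS=viewer.camera_params("scene")
for n,c,thr,z,uT,uS in [("big",(266,205),120,.014,(167,236.2),(395.2,268.8)),("car",(92,215),170,.01,(238.7,233.6),(331.2,247.1))]:
    e=ell(im,c,thr,56); print(n,np.round(e,1) if 0 else e, plane(P,e[0],z), tri([(P,e[0]),(PT,uT)]),tri([(P,e[0]),(PS,uS)]))
p=[]
for i in range(4):
    viewer.read_camera("top"); p.append(arm.observe()["position"])
print(np.array(p).round(4))
E
```

```text
big ((265.9345703125, 205.15017700195312), (60.701717376708984, 62.77283477783203), 98.39247131347656) [0.45526728 0.32700589 0.014     ] (array([0.45519697, 0.32652849, 0.01260812]), [np.float64(0.0006206584246272189), np.float64(0.0006206584246270506)]) (array([0.45569585, 0.327042  , 0.01242292]), [np.float64(9.653243813532173e-05), np.float64(9.653243813550482e-05)])
car ((90.59908294677734, 215.35665893554688), (85.81965637207031, 100.73809814453125), 127.68949890136719) [0.46594824 0.14616391 0.01      ] (array([0.46699381, 0.14409146, 0.00664455]), [np.float64(1.0574443371934392e-05), np.float64(1.0574443371916454e-05)]) (array([0.46715238, 0.14453885, 0.00608085]), [np.float64(0.0006781094477135476), np.float64(0.0006781094477135917)])
[[0.4348 0.3412 0.1803]
 [0.434  0.3422 0.1807]
 [0.4336 0.3429 0.181 ]
 [0.4333 0.3433 0.1812]]
```

```bash
python3 -m inch '[[[0,0,0],[1.1,-0.8,-4],-1],[[0,0,0],[2.2,-1.65,-8],-1],[[0,0,0],[2.2,-1.65,-12],-1],[[0,0,0],[2.2,-1.65,-15],-1],[[0,0,0],[2.2,-1.65,-16.5],-1],[[0,0,0],[2.2,-1.65,-17.3],-1],[[0,0,0],[2.2,-1.65,-18],-1],[[0,0,0],[2.2,-1.65,-18],-1]]'
python3 -m inch '[[[0,0,0],[0,0,0],0],[[0,0,0],[0,0,0],0],[[0,0,0],[0,0,0],0.3],[[0,0,0],[0,0,0],0.3],[[0,0,0],[0,0,0],0.3],[[0,0,0],[0,0,0],0.3]]' 30
python3 - <<'E'
from h import *
P=viewer.camera_params("wrist"); im=viewer.read_camera("wrist"); cv2.imwrite("pics/w2.png",im)
s=arm.observe(); print(s["t"],s["position"],s["tcp_rot"],s["ft_force"],s["finger_gap"])
E
```

```text
t: 1.9
position: [0.4556, 0.3268, 0.0009]
tcp_rot: [-1.57, 0.0, 1.573]
ft_force: [-0.1, 0.9, -0.2]
finger_gap: 0.0849
t: 2.4
position: [0.4577, 0.3271, 0.0035]
tcp_rot: [-1.574, -0.002, 1.571]
ft_force: [-2.5, 0.4, 6.3]
finger_gap: 0.0616
2.45 [0.457729   0.32711041 0.00353997] [-1.5738029  -0.00198197  1.5710967 ] [-2.14695599  0.05422004  5.97961326] 0.06146824705134495
```

View pics/w2.png

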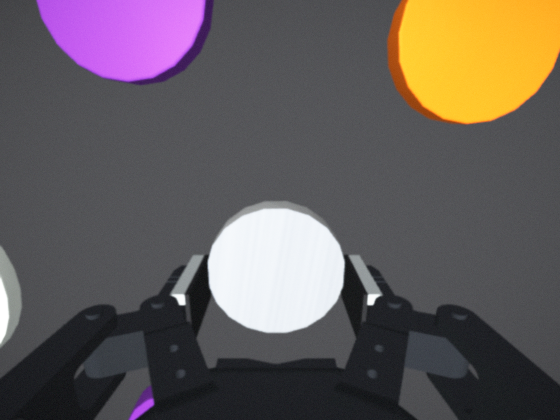

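Run:
```python
from h import *
s=arm.observe();P=viewer.camera_params("wrist")
p=s["position"]; print(p,s["finger_gap"])
for z in (.004,.014): print(z,proj(P,[[p[0],p[1],z],[p[0]-.011,p[1]+.031,z],[p[0]+.011,p[1]+.031,z],[p[0]-.011,p[1]-.031,z]]).round(0).tolist())
im=cv2.imread("pics/w2.png")
e=ell(im,(276,268),140,80); print(e,plane(P,e[0],.014),proj(P,[p[0],p[1],.014]))
crop(im,150,180,410,375,3,"pics/w2c.png")
```

```text
[0.457729   0.32711041 0.00353997] 0.06146824705134495
0.004 [[277.0, 266.0], [342.0, 245.0], [339.0, 286.0], [211.0, 245.0]]
0.014 [[277.0, 276.0], [346.0, 254.0], [343.0, 297.0], [207.0, 254.0]]
((275.3586730957031, 268.4566345214844), (128.85122680664062, 136.6254425048828), 98.13494873046875) [0.45392452 0.32653017 0.014     ] [[276.64551588 275.98488211]]
```

View pics/w2c.png

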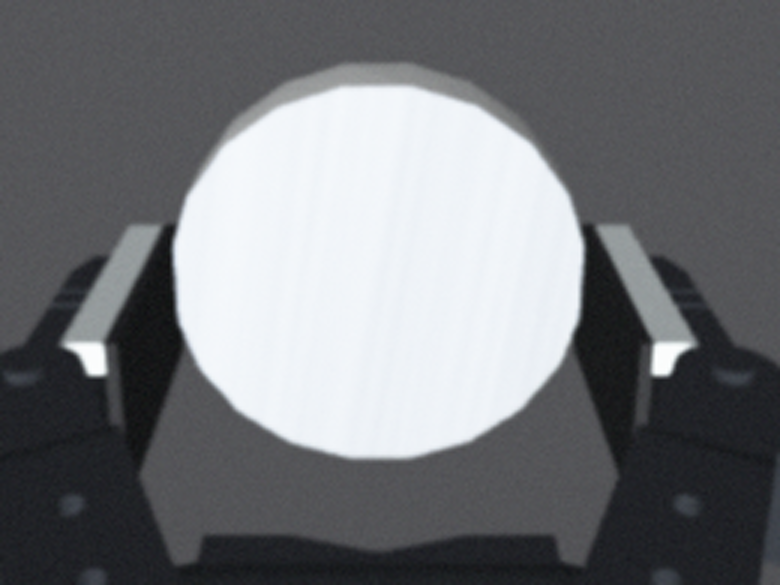

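```bash
python3 -m inch '[[[0,0,0],[0,0,0.5],0.4],[[0,0,0],[0,0,1.5],0.4],[[0,0,0],[0,0,3],0.4],[[0,0,0],[0,0,4],0.4],[[0,0,0],[0,0,4],0.4]]' 40
python3 - <<'E'
from h import *
P=viewer.camera_params("wrist"); im=viewer.read_camera("wrist"); cv2.imwrite("pics/w3.png",im)
s=arm.observe(); p=s["position"];print(s["t"],s["position"],s["tcp_rot"],s["ft_force"],s["moment"],s["finger_gap"])
R,_=cv2.Rodrigues(np.zeros(3))
np.save("w3.npy",P["extrinsics"])
crop(im,150,180,410,375,3,"pics/w3c.png")
E
```

```text
t: 2.87
position: [0.4585, 0.3271, 0.0442]
tcp_rot: [-1.576, -0.003, 1.571]
ft_force: [0.6, 0.6, -2.5]
finger_gap: 0.0612
2.9167 [0.45780755 0.32670005 0.04306542] [-1.5743813  -0.00174122  1.57089529] [ 1.22701205  0.72723157 -2.86734373] [-0.00058666  0.03373751 -0.0295247 ] 0.06105136218606959
```

View pics/w3c.png

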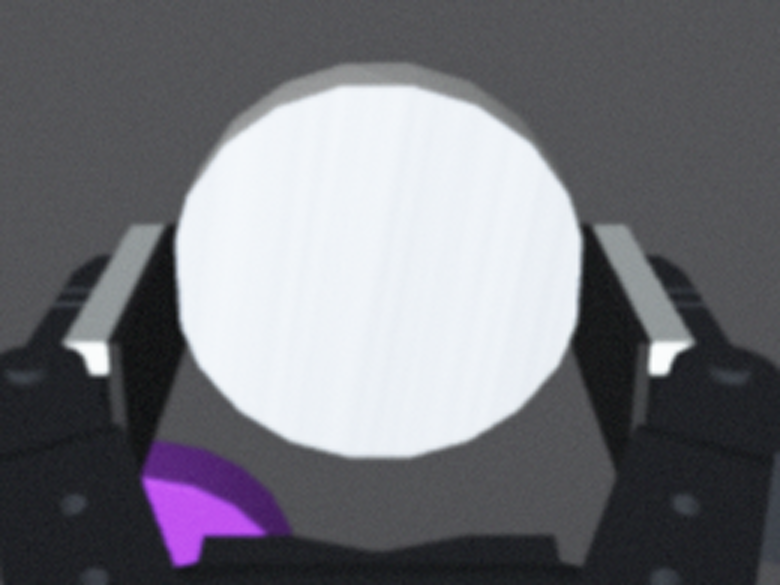

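```bash
python3 -m inch '[[[0,0,0],[0.3,-3,1],0.4],[[0,0,0],[0.6,-7,2],0.4],[[0,0,0],[0.9,-11,2],0.4],[[0,0,0],[1.2,-14.5,2],0.4],[[0,0,0],[1.3,-17,2],0.4],[[0,0,0],[1.3,-18.1,2],0.4],[[0,0,0],[1.3,-18.1,2],0.4],[[0,0,0],[1.3,-18.1,2],0.4]]'
python3 - <<'E'
from h import *
for i in range(3): viewer.read_camera("top")
P=viewer.camera_params("wrist"); im=viewer.read_camera("wrist"); cv2.imwrite("pics/w4.png",im)
s=arm.observe(); p=s["position"];print(s["t"],s["position"],s["tcp_rot"],s["ft_force"],s["finger_gap"])
np.save("w4.npy",P["extrinsics"])
E
```

```text
t: 3.58
position: [0.469, 0.145, 0.0609]
tcp_rot: [-1.57, -0.001, 1.569]
ft_force: [0.3, 0.5, -3.0]
finger_gap: 0.0608
3.7833 [0.469221   0.14625254 0.06112942] [-1.57062487e+00 -2.92925950e-04  1.57270577e+00] [ 1.09322643  0.26334522 -3.11613028] 0.06082864275396616
```

View pics/w4.png

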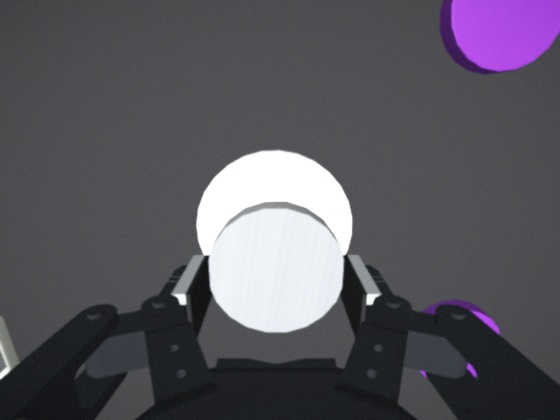

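```bash
cat >> h.py <<'E'
from scipy.optimize import least_squares
def circ(P,pts,z,R=None):
    X=np.array([plane(P,p,z)[:2] for p in pts]); c=X.mean(0)
    if R is None:
        f=lambda q:np.hypot(*(X-q[:2]).T)-q[2]; q=least_squares(f,[*c,.04],loss="soft_l1",f_scale=.001).x
    else:
        f=lambda q:np.hypot(*(X-q[:2]).T)-R; q=least_squares(f,c,loss="soft_l1",f_scale=.001).x
    return q,np.std(f(q))
E
python3 - <<'E'
from h import *
im=cv2.imread("pics/w4.png"); P=viewer.camera_params("wrist"); P["extrinsics"]=np.load("w4.npy")
g=cv2.GaussianBlur(cv2.cvtColor(im,cv2.COLOR_BGR2GRAY),(3,3),0)
print(g[145:225:4,275],g[225:340:6,275], g[230,190:220:2])
# carrier arc: outer edge for rows 150..235
pts=[]
for a in np.radians(np.arange(185,356,3)):
    c=np.array([274,225.])
    prof=[(r,g[int(round(c[1]+r*np.sin(a))),int(round(c[0]+r*np.cos(a)))]) for r in np.arange(95,55,-.5)]
    for r,v in prof:
        if v>150: pts.append(c+r*np.array([np.cos(a),np.sin(a)])); break
for z in (.010,): print("car",circ(P,pts,z),circ(P,pts,z,.05))
# disc lower arc
pts=[]
c=np.array([276,268.])
for a in np.radians(list(np.arange(30,151,3))):
    for r in np.arange(85,50,-.5):
        v=g[int(round(c[1]+r*np.sin(a))),int(round(c[0]+r*np.cos(a)))]
        if v>140: pts.append(c+r*np.array([np.cos(a),np.sin(a)])); break
for z in (.065,.068,.0715,.075): print(z,circ(P,pts,z))
E
```

```text
[ 84 121 255 255 255 255 255 255 255 255 255 255 255 255 219 145 224 243
 243 242] [242 243 243 243 243 243 242 241 240 238 238 239 240 239 239 237 237 237
 110  82] [ 83  83  85 149 250 255 255 255 255 255 255 255 255 255 255]
car (array([0.4683609 , 0.14473378, 0.04960337]), np.float64(0.0002196052564584817)) (array([0.46885658, 0.14474128]), np.float64(0.00025498998199078107))
0.065 (array([0.47170268, 0.14574369, 0.0329679 ]), np.float64(0.00019406642214680388))
0.068 (array([0.47011285, 0.14574407, 0.03225311]), np.float64(0.00018985952576618277))
0.0715 (array([0.46825803, 0.14574452, 0.0314192 ]), np.float64(0.00018495149594930212))
0.075 (array([0.4664032 , 0.14574498, 0.0305853 ]), np.float64(0.00018004348284992355))
```

```bash
python3 -m inch '[[[0,0,0],[0,-0.1,-1.5],0.4],[[0,0,0],[0,-0.1,-2.8],0.4],[[0,0,0],[0,-0.1,-3.6],0.4],[[0,0,0],[0,-0.1,-4.0],0.4],[[0,0,0],[0,-0.1,-4.2],0.4],[[0,0,0],[0,-0.1,-4.3],0.4],[[0,0,0],[0,-0.1,-4.4],0.4],[[0,0,0],[0,-0.1,-4.4],0.4]]'
python3 -m inch '[[[0,0,0],[0,0,-0.05],0.4],[[0,0,0],[0,0,-0.1],0.4],[[0,0,0],[0,0,-0.15],0.4],[[0,0,0],[0,0,-0.2],0.4]]'
```

```text
t: 4.45
position: [0.4699, 0.1442, 0.0177]
tcp_rot: [-1.572, -0.0, 1.571]
ft_force: [-0.3, 0.1, -2.7]
finger_gap: 0.0608
t: 4.78
position: [0.4695, 0.144, 0.0155]
tcp_rot: [-1.571, -0.0, 1.571]
ft_force: [0.6, -0.1, -1.7]
finger_gap: 0.0609
```

```bash
python3 -m inch '[[[0,0,0],[0,0,-0.05],0.4],[[0,0,0],[0,0,-0.05],0.4],[[0,0,0],[0,0,-0.05],0.4]]'
python3 -m inch '[[[0,0,0],[0,0,-0.05],0.4],[[0,0,0],[0,0,-0.1],0.4],[[0,0,0],[0,0,-0.1],0.4]]'
```

```text
t: 5.03
position: [0.4693, 0.144, 0.0147]
tcp_rot: [-1.571, 0.0, 1.571]
ft_force: [-0.3, -0.4, -3.5]
finger_gap: 0.0612
t: 5.28
position: [0.4694, 0.1441, 0.0138]
tcp_rot: [-1.571, 0.0, 1.571]
ft_force: [-0.1, -0.7, -1.5]
finger_gap: 0.0614
```

```bash
python3 -m inch '[[[0,0,0],[0,0,-0.05],0.4],[[0,0,0],[0,0,-0.05],0.4],[[0,0,0],[0,0,-0.05],0.4]]'
python3 -m inch '[[[0,0,0],[0,0,-0.05],0.4],[[0,0,0],[0,0,-0.05],0.4],[[0,0,0],[0,0,-0.05],0.4]]'
```

```text
t: 5.53
position: [0.4694, 0.1441, 0.0137]
tcp_rot: [-1.571, 0.0, 1.571]
ft_force: [-3.0, -0.1, 3.8]
finger_gap: 0.061
t: 5.78
position: [0.4694, 0.1441, 0.0137]
tcp_rot: [-1.571, 0.0, 1.571]
ft_force: [-4.9, -0.8, 8.1]
finger_gap: 0.0607
```

```bash
python3 -m inch '[[[0,0,0],[0,0,0.05],0.4],[[0,0,0],[0,0,0.05],-0.5],[[0,0,0],[0,0,0.05],-0.6],[[0,0,0],[0,0,0.05],-0.7],[[0,0,0],[0,0,0.05],-1],[[0,0,0],[0,0,0.05],-1],[[0,0,0],[0,0,0.05],-1]]'
python3 -m inch '[[[0,0,0],[0,0,1],-1],[[0,0,0],[0,0,3],-1],[[0,0,0],[0,0,6],-1],[[0,0,0],[0,0,9],-1],[[0,0,0],[0,0,11],-1],[[0,0,0],[0,0,12],-1],[[0,0,0],[0,0,12],-1]]'
python3 - <<'E'
from h import *
P=viewer.camera_params("wrist"); im=viewer.read_camera("wrist"); cv2.imwrite("pics/w5.png",im)
s=arm.observe(); print(s["t"],s["position"],s["tcp_rot"],s["ft_force"],s["finger_gap"])
np.save("w5.npy",P["extrinsics"])
E
```

```text
t: 6.37
position: [0.4695, 0.1441, 0.0132]
tcp_rot: [-1.571, 0.0, 1.571]
ft_force: [0.1, -0.8, 1.7]
finger_gap: 0.085
t: 6.95
position: [0.4717, 0.1444, 0.1366]
tcp_rot: [-1.578, -0.001, 1.571]
ft_force: [-0.1, -0.2, 0.1]
finger_gap: 0.0855
7.0 [0.4702382  0.14420089 0.13451666] [-1.57377295e+00 -3.55534891e-04  1.57104508e+00] [-0.48550777  0.12453699  0.15114076] 0.08520090849284483
```

View pics/w5.png

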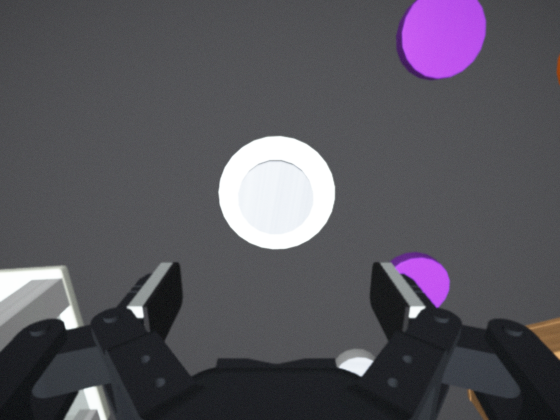

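```bash
cat > cen.py <<'E'
from h import *
import sys
def radial(g,c,rs,cond,angs):
    out=[]
    for a in np.radians(angs):
        for r in rs:
            v=cv2.getRectSubPix(g,(1,1),(float(c[0]+r*np.cos(a)),float(c[1]+r*np.sin(a))))[0,0]
            if cond(v): out.append(np.array(c)+r*np.array([np.cos(a),np.sin(a)])); break
    return out
E
python3 - <<'E'
from cen import *
im=cv2.imread("pics/w5.png"); P=viewer.camera_params("wrist"); P["extrinsics"]=np.load("w5.npy")
g=cv2.GaussianBlur(cv2.cvtColor(im,cv2.COLOR_BGR2GRAY),(3,3),0)
print(g[195,225:330:3]); print(g[130:255:3,277])
crop(im,200,120,350,260,4,"pics/w5c.png")
o=radial(g,(277,193),np.arange(75,40,-.25),lambda v:v>160,range(0,360,4))
d=radial(g,(276,197),np.arange(25,50,.25),lambda v:v>248,range(0,360,4))
print("car",circ(P,o,.01),"disc",circ(P,d,.024))
E
```

```text
[255 255 255 255 253 244 245 247 246 245 245 244 244 245 244 245 245 242
 242 241 243 242 244 243 244 243 240 241 240 244 255 255 255 255 255]
[ 87  85 200 255 255 255 255 255 255 255 209 244 245 245 246 245 245 244
 243 243 242 242 242 242 242 242 242 242 241 241 241 242 242 242 242 254
 255 255 255 252 103  85]
car (array([0.46889355, 0.14469229, 0.05022215]), np.float64(0.00010970710286410134)) disc (array([0.46707716, 0.14399571, 0.03137877]), np.float64(0.0005718934968186153))
```

View pics/w5c.png

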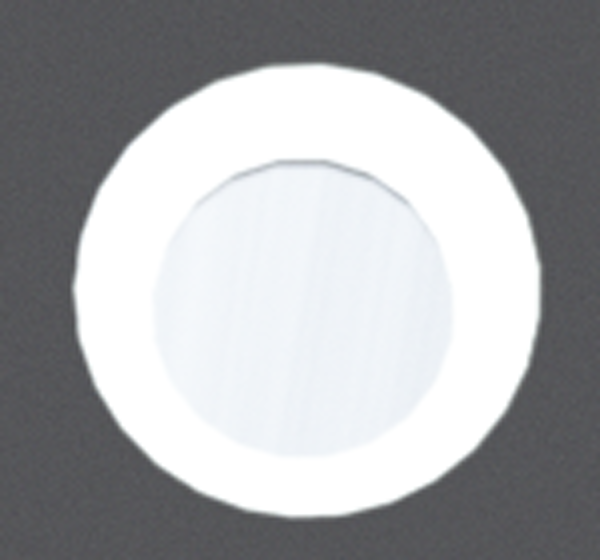

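Run:
```python
from cen import *
im=cv2.imread("pics/w5.png"); P=viewer.camera_params("wrist"); P["extrinsics"]=np.load("w5.npy")
g=cv2.GaussianBlur(cv2.cvtColor(im,cv2.COLOR_BGR2GRAY),(3,3),0)
d=radial(g,(276,197),np.arange(25,50,.25),lambda v:v>248,list(range(-20,201,4)))
for z in(.022,.024):print("disc",circ(P,d,z),circ(P,d,z,.0319))
```

```text
disc (array([0.46878563, 0.14401051, 0.03092947]), np.float64(0.00015241100876430176)) (array([0.46765174, 0.14400376]), np.float64(0.0005260136032490645))
disc (array([0.46824824, 0.14401056, 0.03068823]), np.float64(0.00015122218354880315)) (array([0.46681877, 0.14400138]), np.float64(0.0006500902892031622))
```

```bash
python3 -m inch '[[[0,0,0],[3.5,1.5,1],-1],[[0,0,0],[7,3.5,2],-1],[[0,0,0],[10.5,5.2,3],-1],[[0,0,0],[14,7,4],-1],[[0,0,0],[16.5,8.2,4.7],-1],[[0,0,0],[17,8.4,4.7],-1],[[0,0,0],[17,8.4,4.7],-1],[[0,0,0],[17,8.4,4.7],-1]]'
python3 - <<'E'
from h import *
P=viewer.camera_params("wrist"); im=viewer.read_camera("wrist"); cv2.imwrite("pics/w6.png",im)
s=arm.observe(); print(s["t"],s["position"],s["tcp_rot"],s["ft_force"],s["finger_gap"])
np.save("w6.npy",P["extrinsics"])
PT=viewer.camera_params("top")
u=proj(P,[.6583,.2288,.014])[0]; print(u)
e=ell(im,tuple(int(round(v)) for v in u),130,35);print(e,plane(P,e[0],.014),tri([(P,e[0]),(PT,(208.8,159.1))]),tri([(P,e[0]),(viewer.camera_params("scene"),(323.7,305.1))]))
E
```

```text
t: 7.67
position: [0.6374, 0.2275, 0.1772]
tcp_rot: [-1.565, 0.001, 1.571]
ft_force: [-0.8, 0.5, 0.0]
finger_gap: 0.0851
7.7167 [0.63707046 0.22733524 0.17751936] [-1.56529311e+00  1.37595492e-03  1.57091370e+00] [-0.44022968  0.84606359  0.2554671 ] 0.08564599070221873
[277.65846931 211.20855843]
((277.4759521484375, 212.03570556640625), (48.82097244262695, 49.266807556152344), 95.20137786865234) [0.65915766 0.22861863 0.014     ] (array([0.6576279 , 0.22820038, 0.01709234]), [np.float64(0.000704759046500531), np.float64(0.0007047590465006798)]) (array([0.65957605, 0.2290484 , 0.01207166]), [np.float64(0.0004496716903786307), np.float64(0.0004496716903786942)])
```

View pics/w6.png

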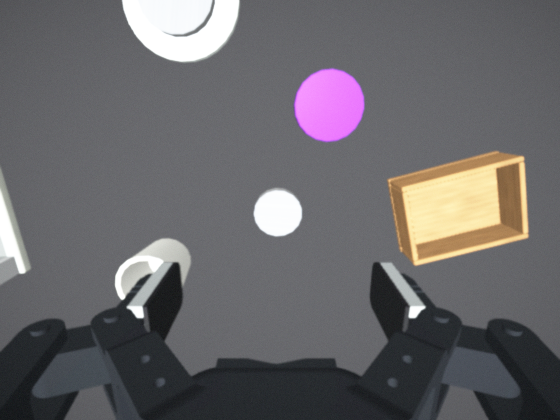

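```bash
python3 -m inch '[[[0,0,0],[1,0,-4],-1],[[0,0,0],[2,0,-8],-1],[[0,0,0],[2,0,-12],-1],[[0,0,0],[2,0,-15],-1],[[0,0,0],[2,0,-16.4],-1],[[0,0,0],[2,0,-17],-1],[[0,0,0],[2,0,-17.3],-0.4],[[0,0,0],[2,0,-17.3],-0.2]]'
python3 -m inch '[[[0,0,0],[0,0,0],0.2],[[0,0,0],[0,0,0],0.4],[[0,0,0],[0,0,0],0.5],[[0,0,0],[0,0,0],0.5],[[0,0,0],[0,0,0],0.5],[[0,0,0],[0,0,0],0.5]]' 30
python3 - <<'E'
from h import *
P=viewer.camera_params("wrist"); im=viewer.read_camera("wrist"); cv2.imwrite("pics/w7.png",im)
s=arm.observe(); print(s["t"],s["position"],s["tcp_rot"],s["ft_force"],s["finger_gap"])
E
```

```text
t: 8.38
position: [0.6601, 0.2282, 0.0087]
tcp_rot: [-1.573, -0.0, 1.571]
ft_force: [0.2, -0.8, -0.0]
finger_gap: 0.0639
t: 8.88
position: [0.6641, 0.2285, 0.0142]
tcp_rot: [-1.581, -0.001, 1.571]
ft_force: [-1.9, -2.8, 11.7]
finger_gap: 0.0213
8.9333 [0.66407791 0.22848473 0.01419196] [-1.58108419e+00 -1.08289490e-03  1.57116994e+00] [-1.51031293 -1.52004497 12.2476742 ] 0.021532103142481235
```

View pics/w7.png

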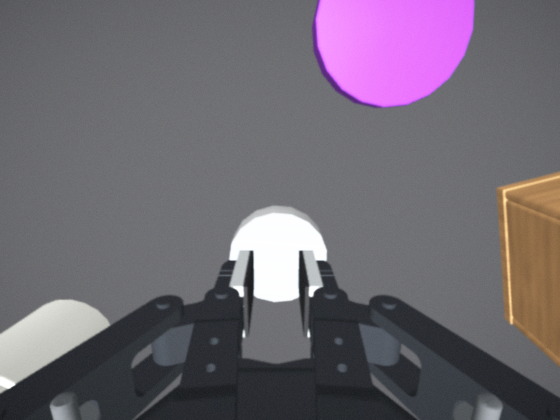

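The fingers slid onto the disc top because they were too high for their retracted tips. I'll open, raise, and look again.

```bash
python3 -m inch '[[[0,0,0],[0,0,1.5],0.5],[[0,0,0],[0,0,3],-1],[[0,0,0],[-1,0,6],-1],[[0,0,0],[-2,0,8],-1],[[0,0,0],[-2,0,8],-1],[[0,0,0],[-2,0,8],-1]]'
python3 - <<'E'
from h import *
P=viewer.camera_params("wrist"); im=viewer.read_camera("wrist"); cv2.imwrite("pics/w8.png",im)
s=arm.observe(); print(s["t"],s["position"],s["tcp_rot"],s["ft_force"],s["finger_gap"])
u=proj(P,[.659,.2286,.014])[0]; print(u)
e=ell(im,tuple(int(round(v)) for v in u),140,50);print(e,plane(P,e[0],.014))
E
```

```text
t: 9.43
position: [0.6413, 0.2288, 0.0913]
tcp_rot: [-1.577, -0.001, 1.571]
ft_force: [-0.1, -0.4, -1.0]
finger_gap: 0.0802
9.4833 [0.64017287 0.22837811 0.08914784] [-1.57368882e+00 -5.81659997e-04  1.57127057e+00] [ 0.13183788  0.10966456 -0.11845779] 0.0851343093351485
[275.85136766 239.17041323]
((276.35284423828125, 238.43186950683594), (64.34795379638672, 65.29639434814453), 107.3228530883789) [0.65841809 0.22896832 0.014     ]
```

View pics/w8.png

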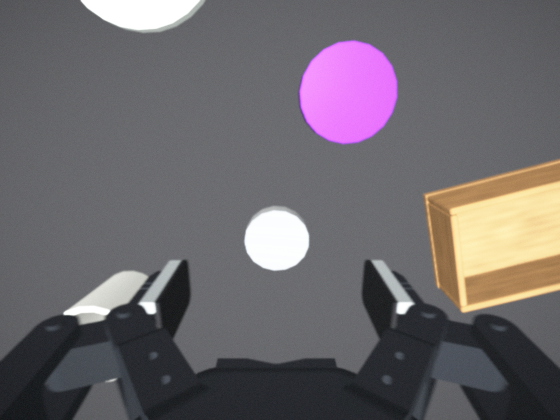

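```bash
python3 -m inch '[[[0,0,0],[1,0,-3],-1],[[0,0,0],[1.9,0,-5.5],-1],[[0,0,0],[1.9,0,-7.2],-1],[[0,0,0],[1.9,0,-8],-1],[[0,0,0],[1.9,0,-8.5],-1],[[0,0,0],[1.9,0,-8.75],-1],[[0,0,0],[1.9,0,-8.75],-1],[[0,0,0],[1.9,0,-8.75],-1]]'
python3 -m inch '[[[0,0,0],[0,0,0],-0.4],[[0,0,0],[0,0,0],-0.1],[[0,0,0],[0,0,0],0],[[0,0,0],[0,0,0],0.1],[[0,0,0],[0,0,0],0.1],[[0,0,0],[0,0,0],0.1]]' 30
python3 - <<'E'
from h import *
P=viewer.camera_params("wrist"); im=viewer.read_camera("wrist"); cv2.imwrite("pics/w9.png",im)
s=arm.observe(); print(s["t"],s["position"],s["tcp_rot"],s["ft_force"],s["finger_gap"])
E
```

```text
t: 10.15
position: [0.6592, 0.2283, 0.0009]
tcp_rot: [-1.573, -0.0, 1.571]
ft_force: [-0.5, -0.8, 0.6]
finger_gap: 0.0855
t: 10.65
position: [0.6591, 0.2284, 0.0012]
tcp_rot: [-1.572, -0.001, 1.571]
ft_force: [-1.5, 0.7, 6.1]
finger_gap: 0.0462
10.7 [0.6590989  0.22845889 0.00120112] [-1.57241677e+00 -5.74446298e-04  1.57108501e+00] [-2.06601954  1.34228797  6.54670614] 0.046394943458898316
```

View pics/w9.png

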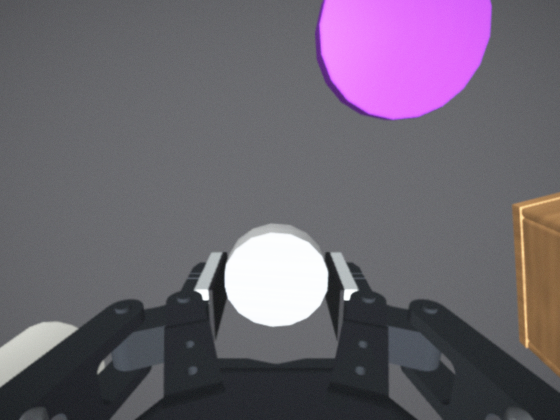

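```bash
python3 -m inch '[[[0,0,0],[0,0,0.5],0.1],[[0,0,0],[0,0,2],0.1],[[0,0,0],[0,0,4.5],0.1],[[0,0,0],[-2,-1,7],0.1],[[0,0,0],[-5,-2.2,8.5],0.1],[[0,0,0],[-8.5,-3.7,8.5],0.1],[[0,0,0],[-12,-5.3,8.5],0.1],[[0,0,0],[-15,-6.6,8.5],0.1]]' 40
python3 -m inch '[[[0,0,0],[-3,-1.4,-0.5],0.1],[[0,0,0],[-3.9,-1.8,-1],0.1],[[0,0,0],[-3.9,-1.8,-1],0.1],[[0,0,0],[-3.9,-1.8,-1],0.1],[[0,0,0],[-3.9,-1.8,-1],0.1]]'
python3 - <<'E'
from h import *
for i in range(2): viewer.read_camera("top")
P=viewer.camera_params("wrist"); im=viewer.read_camera("wrist"); cv2.imwrite("pics/w10.png",im)
s=arm.observe(); print(s["t"],s["position"],s["tcp_rot"],s["ft_force"],s["finger_gap"])
np.save("w10.npy",P["extrinsics"])
E
```

```text
t: 11.37
position: [0.5058, 0.1612, 0.0852]
tcp_rot: [-1.57, 0.001, 1.571]
ft_force: [-0.9, -0.4, -2.6]
finger_gap: 0.0457
t: 11.78
position: [0.4715, 0.1444, 0.076]
tcp_rot: [-1.574, -0.0, 1.571]
ft_force: [0.0, -0.3, -1.7]
finger_gap: 0.0457
11.9333 [0.47132075 0.14450934 0.07557749] [-1.57313216e+00 -2.85961673e-04  1.57131403e+00] [ 0.881486    0.54849593 -1.39103286] 0.04558653231392363
```

View pics/w10.png

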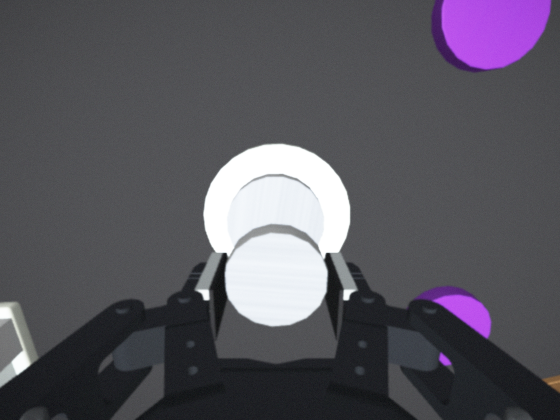

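Run:
```python
from cen import *
im=cv2.imread("pics/w10.png"); P=viewer.camera_params("wrist"); P["extrinsics"]=np.load("w10.npy")
g=cv2.GaussianBlur(cv2.cvtColor(im,cv2.COLOR_BGR2GRAY),(3,3),0)
o=radial(g,(277,213),np.arange(90,55,-.25),lambda v:v>160,range(180,361,4))
print("car",circ(P,o,.01),circ(P,o,.01,.05))
# small: bottom arc
d=radial(g,(276,277),np.arange(70,40,-.25),lambda v:v>160,range(30,151,4))
for z in(.085,.087,.0884,.090):print(z,"small",circ(P,d,z),circ(P,d,z,.0239),circ(P,d,z,.0235))
```

```text
car (array([0.46876861, 0.14468564, 0.04982627]), np.float64(0.00013094080181301376)) (array([0.46898701, 0.14468376]), np.float64(0.00014545671036704988))
0.085 small (array([0.47521001, 0.14416136, 0.02398458]), np.float64(0.00013027683364343548)) (array([0.47530996, 0.14416149]), np.float64(0.0001313901049043751)) (array([0.47578312, 0.14416097]), np.float64(0.00016341999606068688))
0.087 small (array([0.47408259, 0.14416165, 0.0236236 ]), np.float64(0.0001283158861620686)) (array([0.47375646, 0.14416061]), np.float64(0.0001393487159052947)) (array([0.47422866, 0.14416182]), np.float64(0.00013071157841847096))
0.0884 small (array([0.47329339, 0.14416186, 0.02337091]), np.float64(0.00012694322414235243)) (array([0.47267003, 0.14415916]), np.float64(0.00016347356328783822)) (array([0.47314097, 0.14416149]), np.float64(0.00012947309027182757))
0.09 small (array([0.47239146, 0.14416209, 0.02308212]), np.float64(0.00012537446884568497)) (array([0.47142975, 0.1441569 ]), np.float64(0.0002010814642823205)) (array([0.47189879, 0.14416023]), np.float64(0.00014964949392713765))
```

```bash
python3 -m inch '[[[0,0,0],[-0.3,0,-1.5],0.1],[[0,0,0],[-0.3,0,-3],0.1],[[0,0,0],[-0.3,0,-4],0.1],[[0,0,0],[-0.3,0,-4.4],0.1],[[0,0,0],[-0.3,0,-4.6],0.1],[[0,0,0],[-0.3,0,-4.7],0.1],[[0,0,0],[-0.3,0,-4.7],0.1],[[0,0,0],[-0.3,0,-4.7],0.1]]'
python3 - <<'E'
from cen import *
P=viewer.camera_params("wrist"); im=viewer.read_camera("wrist"); cv2.imwrite("pics/w11.png",im)
s=arm.observe(); print(s["t"],s["position"],s["tcp_rot"],s["ft_force"],s["finger_gap"])
np.save("w11.npy",P["extrinsics"])
im6=cv2.imread("pics/w6.png"); P6=dict(P); P6["extrinsics"]=np.load("w6.npy")
g=cv2.GaussianBlur(cv2.cvtColor(im6,cv2.COLOR_BGR2GRAY),(3,3),0)
d=radial(g,(277,212),np.arange(35,15,-.25),lambda v:v>150,range(0,181,4)); print("w6 small",circ(P6,d,.014))
E
```

```text
t: 12.6
position: [0.4672, 0.1442, 0.0284]
tcp_rot: [-1.572, -0.0, 1.571]
ft_force: [0.2, -0.1, -2.2]
finger_gap: 0.0455
12.65 [0.46713456 0.14417035 0.02845955] [-1.57227275e+00 -1.59913663e-04  1.57103701e+00] [ 0.65094701 -0.18455363 -2.17324816] 0.045994856882065685
w6 small (array([0.66045607, 0.22859231, 0.02445032]), np.float64(0.00013001714410269236))
```

View pics/w11.png

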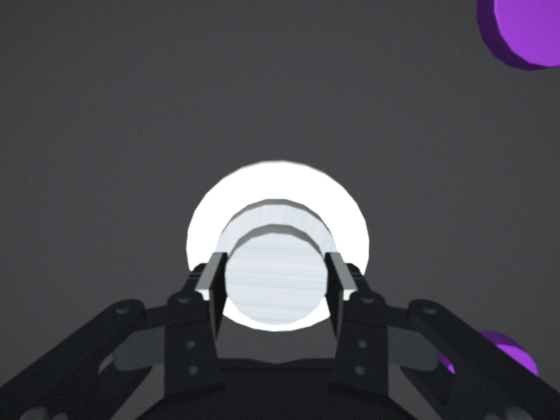

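Run:
```python
from cen import *
im=cv2.imread("pics/w11.png"); P=viewer.camera_params("wrist"); P["extrinsics"]=np.load("w11.npy")
g=cv2.cvtColor(im,cv2.COLOR_BGR2GRAY); print(g[155:175:1,277],g[190:250,277],g[315:335,277])
crop(im,180,150,375,335,4,"pics/w11c.png")
```

```text
[ 72  74  70  70  82 120 175 215 247 255 255 255 255 255 255 255 255 255
 255 255] [255 255 255 255 255 255 255 254 230 147 122 118 125 131 162 210 226 228
 230 230 230 229 228 229 231 229 230 229 230 230 230 229 229 219 159 120
 119 119 126 126 126 125 139 176 216 224 225 226 229 230 229 230 227 227
 223 224 227 223 222 222] [226 227 226 223 219 217 221 222 223 231 249 255 255 255 254 241 141  76
  69  69]
```

View pics/w11c.png

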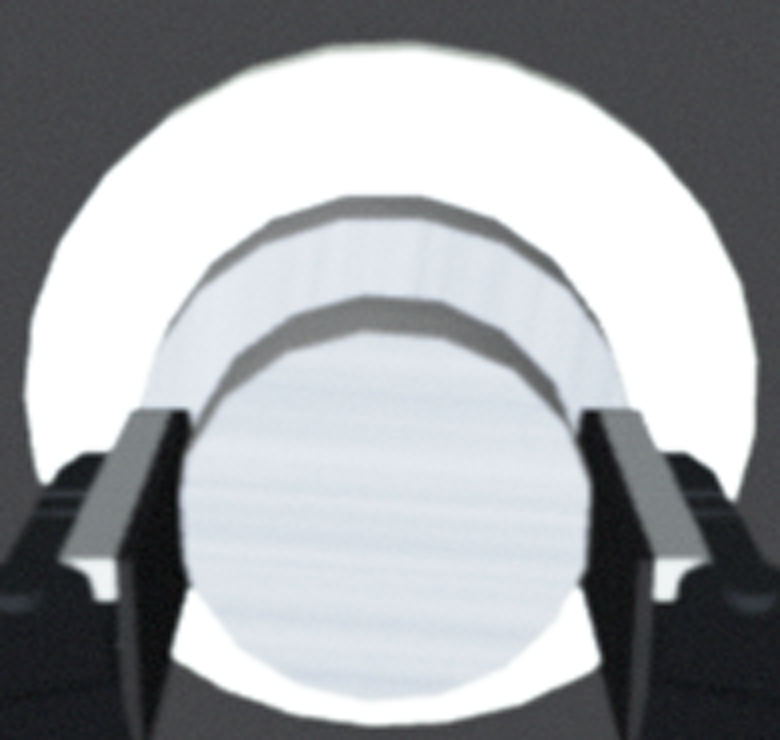

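Run:
```python
from cen import *
P=viewer.camera_params("wrist"); P["extrinsics"]=np.load("w11.npy")
q=lambda r,z,c=277: plane(P,(c,r),z)[0]
print("car",q(160.5,.01),q(330.8,.01),(q(160.5,.01)+q(330.8,.01))/2)
print("big back top edge",q(204,.024), "bot edge",q(198.7,.010), "centre", q(204,.024)+.0318,q(198.7,.01)+.0318)
for z in (.036,.038,.040,.042,.044): a,b=q(232.8,z),q(324.5,z); print(z,a,b,b-a,(a+b)/2, plane(P,(225,275),z)[1]-plane(P,(328.5,275),z)[1],(plane(P,(225,275),z)[1]+plane(P,(328.5,275),z)[1])/2)
print("small back bottom edge",[(z,q(224,z)+.0238) for z in (.024,.026,.028)])
```

```text
car 0.41858370889128416 0.5188153467226284 0.4686995278069563
big back top edge 0.4372232884462418 bot edge 0.4383091124173816 centre 0.4690232884462418 0.47010911241738157
0.036 0.4472260882552359 0.4952830200411098 0.04805693178587389 0.47125455414817286 -0.04826092189187106 0.14427697583374344
0.038 0.44646592317166106 0.49380873849488455 0.047342815323223486 0.4701373308332728 -0.04754377417675616 0.1442712183435452
0.04 0.44570575808808627 0.4923344569486593 0.046628698860573026 0.46902010751837275 -0.046826626461641235 0.14426546085334696
0.042 0.4449455930045115 0.49086017540243404 0.045914582397922565 0.46790288420347276 -0.046109478746526336 0.14425970336314872
0.044 0.4441854279209366 0.4893858938562088 0.04520046593527216 0.4667856608885727 -0.04539233103141144 0.14425394587295048
small back bottom edge [(0.024, np.float64(0.4710531224861276)), (0.026, np.float64(0.47035481586548167)), (0.028, np.float64(0.4696565092448357))]
```

```bash
python3 -m inch '[[[0,0,0],[-0.1,0,-0.05],0.1],[[0,0,0],[-0.1,0,-0.1],0.1],[[0,0,0],[-0.1,0,-0.15],0.1],[[0,0,0],[-0.1,0,-0.2],0.1],[[0,0,0],[-0.1,0,-0.2],0.1],[[0,0,0],[-0.1,0,-0.2],0.1]]'
python3 -m inch '[[[0,0,0],[0,0,-0.05],0.1],[[0,0,0],[0,0,-0.05],0.1],[[0,0,0],[0,0,-0.1],0.1],[[0,0,0],[0,0,-0.1],0.1]]'
```

```text
t: 13.15
position: [0.4653, 0.1441, 0.0257]
tcp_rot: [-1.571, 0.0, 1.571]
ft_force: [-0.1, 0.3, -1.5]
finger_gap: 0.0457
t: 13.48
position: [0.4655, 0.1441, 0.0253]
tcp_rot: [-1.571, 0.0, 1.571]
ft_force: [-1.6, 0.2, 4.0]
finger_gap: 0.0461
```

Run:
```python
from cen import *
for i in range(1): viewer.read_camera("top")
P=viewer.camera_params("wrist"); im=viewer.read_camera("wrist"); cv2.imwrite("pics/w12.png",im)
s=arm.observe(); print(s["t"],s["position"],s["tcp_rot"],s["ft_force"],s["finger_gap"])
g=cv2.cvtColor(im,cv2.COLOR_BGR2GRAY).astype(float)[:,272:283].mean(1).round()
print(g[155:170]);print(list(enumerate(g))[195:250]); print(list(enumerate(g))[315:342])
q=lambda r,z,c=277: plane(P,(c,r),z)[0]
np.save("w12.npy",P["extrinsics"])
crop(im,180,150,375,345,4,"pics/w12c.png")
```

```text
13.5833 [0.46549476 0.14409044 0.02526269] [-1.57090424e+00  5.11559286e-05  1.57106084e+00] [-2.61089028 -0.13399692  5.02112543] 0.04564876454915645
[ 55.  56.  54.  56.  55.  55.  55.  55.  58.  89. 138. 166. 211. 246.
 251.]
[(195, np.float64(252.0)), (196, np.float64(252.0)), (197, np.float64(252.0)), (198, np.float64(252.0)), (199, np.float64(252.0)), (200, np.float64(252.0)), (201, np.float64(252.0)), (202, np.float64(246.0)), (203, np.float64(177.0)), (204, np.float64(102.0)), (205, np.float64(93.0)), (206, np.float64(96.0)), (207, np.float64(96.0)), (208, np.float64(102.0)), (209, np.float64(122.0)), (210, np.float64(161.0)), (211, np.float64(187.0)), (212, np.float64(194.0)), (213, np.float64(194.0)), (214, np.float64(195.0)), (215, np.float64(194.0)), (216, np.float64(194.0)), (217, np.float64(194.0)), (218, np.float64(194.0)), (219, np.float64(194.0)), (220, np.float64(193.0)), (221, np.float64(194.0)), (222, np.float64(192.0)), (223, np.float64(174.0)), (224, np.float64(126.0)), (225, np.float64(97.0)), (226, np.float64(93.0)), (227, np.float64(93.0)), (228, np.float64(9
[... 548 characters left out ...]
]
[(315, np.float64(188.0)), (316, np.float64(189.0)), (317, np.float64(187.0)), (318, np.float64(184.0)), (319, np.float64(180.0)), (320, np.float64(179.0)), (321, np.float64(180.0)), (322, np.float64(184.0)), (323, np.float64(187.0)), (324, np.float64(198.0)), (325, np.float64(227.0)), (326, np.float64(246.0)), (327, np.float64(250.0)), (328, np.float64(250.0)), (329, np.float64(250.0)), (330, np.float64(250.0)), (331, np.float64(250.0)), (332, np.float64(250.0)), (333, np.float64(250.0)), (334, np.float64(250.0)), (335, np.float64(245.0)), (336, np.float64(213.0)), (337, np.float64(113.0)), (338, np.float64(58.0)), (339, np.float64(54.0)), (340, np.float64(54.0)), (341, np.float64(53.0))]
```

View pics/w12c.png

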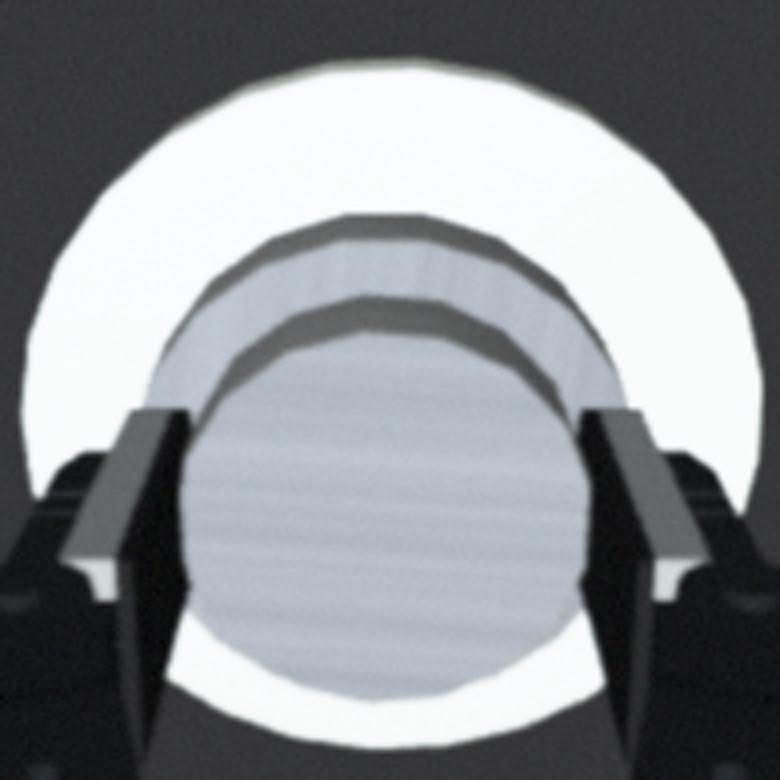

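Run:
```python
from cen import *
P=viewer.camera_params("wrist"); P["extrinsics"]=np.load("w12.npy")
q=lambda r,z,c=277: plane(P,(c,r),z)[0]
a,b=q(166.8,.01),q(336.7,.01);print("car",a,b,b-a,(a+b)/2)
print("big back", q(209.8,.024),q(203.2,.01))
a,b=q(233,.038),q(324.8,.038);print("small",a,b,b-a,(a+b)/2,"bot",q(223.7,.024))
```

```text
car 0.41956532914399863 0.5187256693267553 0.09916034018275671 0.46914549923537696
big back 0.4374904097222174 0.43816887449538205
small 0.4437221436309606 0.48997808305840235 0.04625593942744177 0.46685011334468146 bot 0.4443445175236456
```

```bash
python3 -m inch '[[[0,0,0],[0,0,0.2],0.1],[[0,0,0],[0,0,0.3],0.1],[[0,0,0],[0.18,0,0.3],0.1],[[0,0,0],[0.18,0,0.25],0.1],[[0,0,0],[0.18,0,0.2],0.1],[[0,0,0],[0.18,0,0.15],0.1],[[0,0,0],[0.18,0,0.1],0.1],[[0,0,0],[0.18,0,0.1],0.1]]'
python3 -m inch '[[[0,0,0],[0,0,-0.05],0.1],[[0,0,0],[0,0,-0.05],0.1],[[0,0,0],[0,0,-0.1],0.1],[[0,0,0],[0,0,-0.1],0.1]]'
python3 - <<'E'
from cen import *
P=viewer.camera_params("wrist"); im=viewer.read_camera("wrist"); cv2.imwrite("pics/w13.png",im)
s=arm.observe(); print(s["t"],s["position"],s["ft_force"])
g=cv2.cvtColor(im,cv2.COLOR_BGR2GRAY).astype(float)[:,272:283].mean(1)
q=lambda r,z,c=277: plane(P,(c,r),z)[0]
def edge(lo,hi,lev):
    for r in range(lo,hi):
        if (g[r]-lev)*(g[r+1]-lev)<=0: return r+(lev-g[r])/(g[r+1]-g[r]+1e-9)
c=edge(155,185,190),edge(345,325,150) or edge(325,350,150)
st=edge(227,250,150); sf=edge(315,335,215)
print(c,st,sf); print("car",(q(c[0],.01)+q(c[1],.01))/2,"small",(q(st,.038)+q(sf,.038))/2, "big back",q(edge(205,220,150),.024))
E
```

```text
t: 14.25
position: [0.467, 0.1441, 0.0255]
tcp_rot: [-1.57, 0.0, 1.571]
ft_force: [0.0, -0.9, -2.4]
finger_gap: 0.0458
t: 14.58
position: [0.4672, 0.1441, 0.0253]
tcp_rot: [-1.571, 0.0, 1.571]
ft_force: [-2.0, -0.1, 4.2]
finger_gap: 0.046
14.6333 [0.46716766 0.14408517 0.0252593 ] [-2.71327977 -1.11543852  4.71750616]
(np.float64(163.40901213170798), np.float64(334.11402508552027)) 233.4745308310852 324.83428571425947
car 0.46906910379545835 small 0.4686350824759846 big back 0.43760844401941856
```

```bash
python3 -m inch '[[[0,0,0],[0,0,0.05],0.1],[[0,0,0],[0,0,0.05],-0.5],[[0,0,0],[0,0,0.05],-0.7],[[0,0,0],[0,0,0.05],-1],[[0,0,0],[0,0,0.05],-1],[[0,0,0],[0,0,0.05],-1],[[0,0,0],[0,0,0.05],-1]]'
python3 -m inch '[[[0,0,0],[0,0,1],-1],[[0,0,0],[0,0,3],-1],[[0,0,0],[0,0,6],-1],[[0,0,0],[0,0,9],-1],[[0,0,0],[0,0,12],-1],[[0,0,0],[0,0,14],-1],[[0,0,0],[0,0,14],-1]]'
python3 - <<'E'
from cen import *
P=viewer.camera_params("wrist"); im=viewer.read_camera("wrist"); cv2.imwrite("pics/w14.png",im)
s=arm.observe(); print(s["t"],s["position"],s["ft_force"])
np.save("w14.npy",P["extrinsics"])
u=proj(P,[.469,.1445,.02])[0].astype(int); print(u)
crop(im,u[0]-75,u[1]-65,u[0]+75,u[1]+65,4,"pics/w14c.png")
t=viewer.read_camera("top"); cv2.imwrite("pics/top1.png",t); crop(t,200,200,280,270,6,"pics/t1c.png")
E
```

```text
t: 15.22
position: [0.4673, 0.1441, 0.0253]
tcp_rot: [-1.571, -0.0, 1.571]
ft_force: [0.5, 0.2, -0.2]
finger_gap: 0.0853
t: 15.8
position: [0.4713, 0.1447, 0.1716]
tcp_rot: [-1.583, -0.001, 1.571]
ft_force: [0.6, -1.1, 0.5]
finger_gap: 0.0855
15.85 [0.46963772 0.14442936 0.16902962] [ 0.05160074  0.10844726 -0.14469626]
[275 188]
```

View pics/w14c.png

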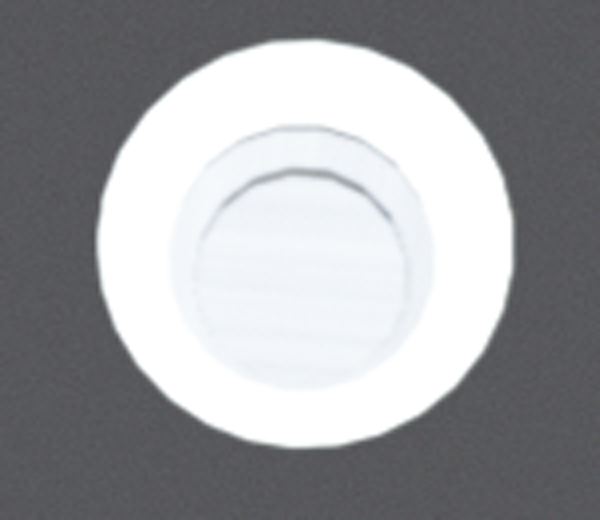

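```bash
python3 -m inch '[[[0,0,-0.12],[1,-2,2],-1],[[0,0,-0.24],[2,-4,5],-1],[[0,0,-0.36],[3,-7,8],-1],[[0,0,-0.48],[4,-10,10],-1],[[0,0,-0.60],[5,-13,12],-1],[[0,0,-0.72],[6,-16,13.5],-1],[[0,0,-0.84],[7,-19,13.5],-1],[[0,0,-0.96],[8,-22,13.5],-1]]'
python3 -m inch '[[[0,0,-0.12],[1,-2.5,0],-1],[[0,0,-0.24],[2,-4.5,0],-1],[[0,0,-0.36],[2.1,-5.4,0],-1],[[0,0,-0.48],[2.1,-5.4,0],-1],[[0,0,-0.54],[2.1,-5.4,0],-1],[[0,0,-0.54],[2.1,-5.4,0],-1],[[0,0,-0.54],[2.1,-5.4,0],-1]]'
python3 - <<'E'
from cen import *
for i in range(2): viewer.read_camera("top")
P=viewer.camera_params("wrist"); im=viewer.read_camera("wrist"); cv2.imwrite("pics/w15.png",im)
s=arm.observe(); print(s["t"],s["position"],s["tcp_rot"],s["joints"])
np.save("w15.npy",P["extrinsics"])
print(proj(P,[[.5686,-.1605,.223]]))
E
```

```text
t: 16.57
position: [0.5473, -0.0774, 0.2999]
tcp_rot: [-1.57, 0.0, 0.605]
ft_force: [0.4, 0.2, -0.8]
finger_gap: 0.0855
t: 17.15
position: [0.5674, -0.1297, 0.2983]
tcp_rot: [-1.569, 0.003, 0.073]
ft_force: [-1.3, 1.2, 0.1]
finger_gap: 0.0856
17.3 [ 0.56785507 -0.1295792   0.29952522] [-1.57020665e+00  1.29774551e-03  7.23964096e-02] [-3.72875262e-01  1.79535451e-01  1.43299378e+00 -2.67830189e-05
  1.53048860e+00 -4.45270190e-01]
[[273.17890476 257.87996734]]
```

View pics/w15.png

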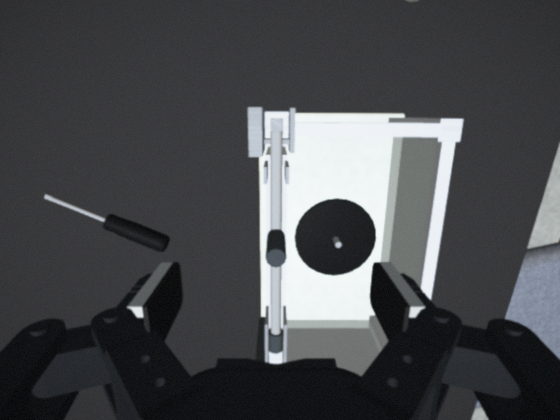

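Run:
```python
from h import *
t=cv2.imread("pics/top0.png"); crop(cv2.imread("pics/w15.png"),150,60,400,260,3.2,"pics/w15c.png")
```

```text
(no output)
```

View pics/w15c.png

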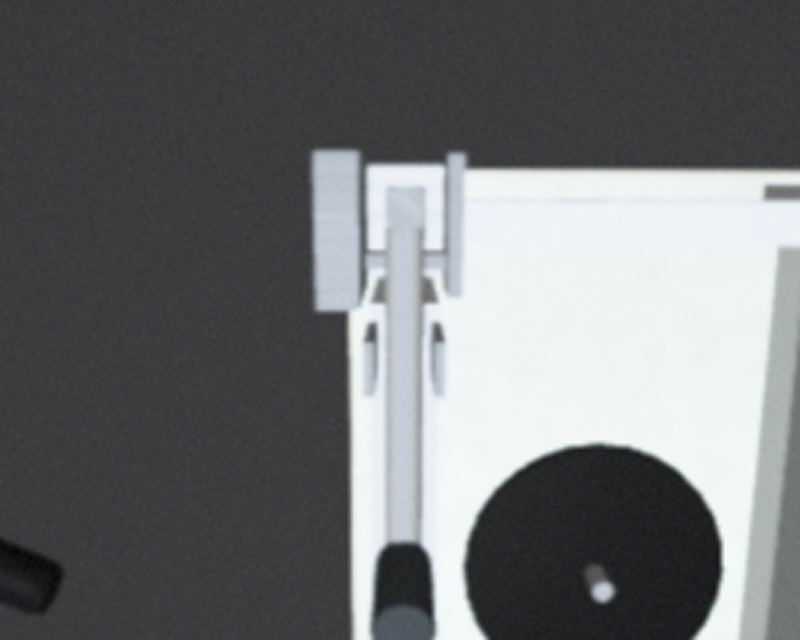

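Run:
```python
from cen import *
P=viewer.camera_params("wrist"); P["extrinsics"]=np.load("w15.npy")
im=cv2.imread("pics/w15.png"); crop(im,250,220,305,280,12,"pics/w15k.png")
up=lambda c:(150+(c[0]+.5)/3.2-.5,60+(c[1]+.5)/3.2-.5)
a=plane(P,up((405,235)),.18);b=plane(P,up((403.5,540)),.18);d=a-b;print("rod",a,b,"yaw of guard",np.arctan2(d[1],d[0])-np.pi/2)
print("nose end",plane(P,up((406,187)),.18),"lip",plane(P,up((405,258)),.166),plane(P,up((380,258)),.166))
print("cheek outer",[plane(P,up(c),.205) for c in((312,150),(360,150),(315,310),(360,310))])
```

```text
rod [ 0.56458632 -0.07249876  0.18      ] [ 0.56989338 -0.15268662  0.18      ] yaw of guard 0.06608648214518476
nose end [ 0.56401314 -0.06100017  0.18      ] lip [ 0.5650581  -0.07915316  0.166     ] [ 0.55849445 -0.0796184   0.166     ]
cheek outer [array([ 0.54279769, -0.05436303,  0.205     ]), array([ 0.55332816, -0.05362655,  0.205     ]), array([ 0.54511862, -0.08934576,  0.205     ]), array([ 0.55540475, -0.08861966,  0.205     ])]
```

View pics/w15k.png

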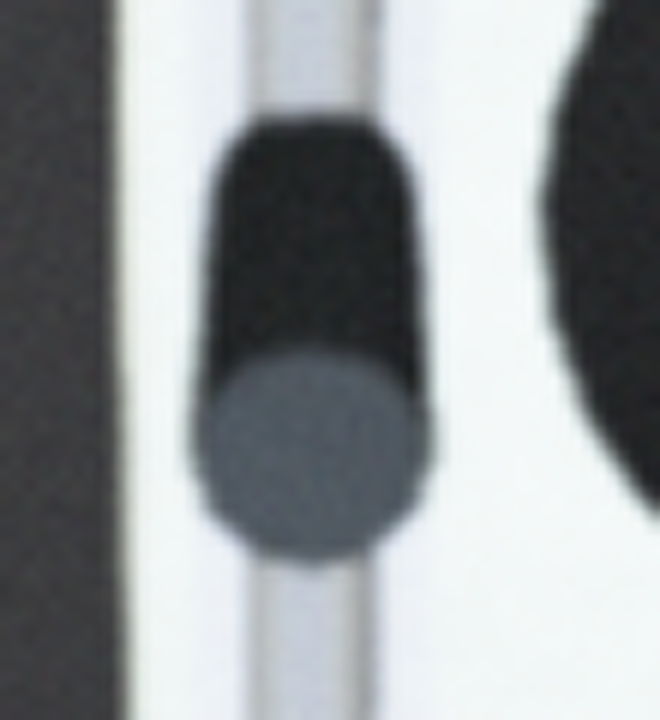

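Run:
```python
from cen import *
P=viewer.camera_params("wrist"); P["extrinsics"]=np.load("w15.npy")
k=(275.8,257.5); print("z=.223",plane(P,k,.223))
up=lambda c,x0,y0,s:(x0+(c[0]+.5)/s-.5,y0+(c[1]+.5)/s-.5)
PT=viewer.camera_params("top");PS=viewer.camera_params("scene")
kt=up((333,391),310,110,5);ks=up((474,69),110,150,4.6)
print(tri([(P,k),(PT,kt)]),tri([(P,k),(PS,ks)]),tri([(P,k),(PS,ks),(PT,kt)]))
b=(275.8,220+110/12); print("knob base front on rod z.18",plane(P,b,.18))
```

```text
z=.223 [ 0.57051993 -0.16005365  0.223     ]
(array([ 0.57026233, -0.16273889,  0.2166837 ]), [np.float64(0.0005083456554857849), np.float64(0.0005083456554857255)]) (array([ 0.57020908, -0.15896601,  0.22380241]), [np.float64(0.0007043879258511845), np.float64(0.0007043879258512945)]) (array([ 0.56944372, -0.1602193 ,  0.22267215]), [np.float64(0.0010863314346037866), np.float64(0.0010443723640264817), np.float64(0.0009863557627654322)])
knob base front on rod z.18 [ 0.56998583 -0.15337973  0.18      ]
```

```bash
python3 -m inch '[[[0,0,0],[0.2,-2,-2],-1],[[0,0,0],[0.2,-3.1,-4],-1],[[0,0,0],[0.2,-3.1,-6.5],-1],[[0,0,0],[0.2,-3.1,-9],-1],[[0,0,0],[0.2,-3.1,-10.5],-1],[[0,0,0],[0.2,-3.1,-11.2],-1],[[0,0,0],[0.2,-3.1,-11.2],-1],[[0,0,0],[0.2,-3.1,-11.2],-1]]'
python3 - <<'E'
from cen import *
P=viewer.camera_params("wrist"); im=viewer.read_camera("wrist"); cv2.imwrite("pics/w16.png",im)
s=arm.observe(); print(s["t"],s["position"],s["tcp_rot"],s["ft_force"])
E
```

```text
t: 17.97
position: [0.5705, -0.1608, 0.1888]
tcp_rot: [-1.571, -0.0, 0.072]
ft_force: [-0.3, -0.5, -0.5]
finger_gap: 0.0854
18.0167 [ 0.57109447 -0.16114458  0.18973034] [-1.57196381 -0.00215789  0.07153828] [ 0.68410496 -0.89265717 -0.40572274]
```

View pics/w16.png

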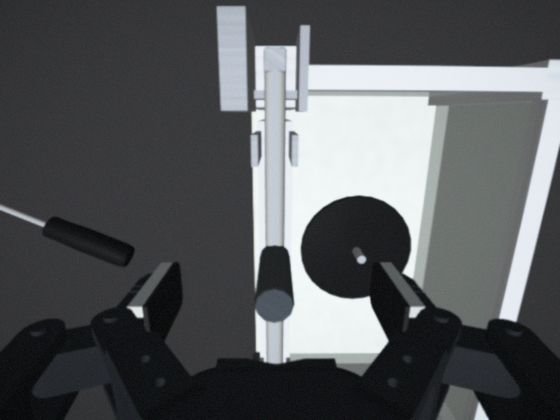

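```bash
python3 -m inch '[[[0,0,0],[0,0,0],0],[[0,0,0],[0,0,0],0.4],[[0,0,0],[0,0,0],0.8],[[0,0,0],[0,0,0],0.9],[[0,0,0],[0,0,0],0.9],[[0,0,0],[0,0,0],0.9],[[0,0,0],[0,0,0],0.9],[[0,0,0],[0,0,0],0.9]]' 40
python3 - <<'E'
from cen import *
P=viewer.camera_params("wrist"); im=viewer.read_camera("wrist"); cv2.imwrite("pics/w17.png",im)
s=arm.observe(); print(s["t"],s["position"],s["tcp_rot"],s["ft_force"],s["moment"],s["finger_gap"])
E
```

```text
t: 18.68
position: [0.5701, -0.1609, 0.1884]
tcp_rot: [-1.571, 0.0, 0.071]
ft_force: [-0.5, 0.6, 1.1]
finger_gap: 0.0147
18.7333 [ 0.5701314  -0.1609157   0.18841688] [-1.57079125e+00  1.14623906e-04  7.09933092e-02] [-0.64320881  0.43897015  1.79697902] [0.00617738 0.15294188 0.01829224] 0.014461817930884389
```

View pics/w17.png

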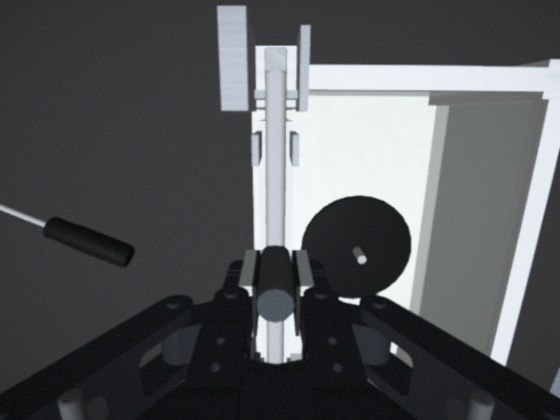

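```bash
python3 -m inch '[[[0.025,0.002,0],[0,-0.03,0.25],0.9],[[0.05,0.004,0],[0,-0.07,0.5],0.9],[[0.075,0.005,0],[0,-0.12,0.8],0.9],[[0.1,0.007,0],[0,-0.17,1.05],0.9],[[0.115,0.008,0],[0,-0.22,1.25],0.9],[[0.115,0.008,0],[0,-0.22,1.25],0.9],[[0.115,0.008,0],[0,-0.22,1.25],0.9]]'
python3 - <<'E'
from cen import *
P=viewer.camera_params("wrist"); im=viewer.read_camera("wrist"); cv2.imwrite("pics/w18.png",im)
s=arm.observe(); print(s["t"],s["position"],s["tcp_rot"],s["ft_force"],s["moment"],s["finger_gap"])
E
```

```text
t: 19.32
position: [0.5702, -0.1641, 0.2006]
tcp_rot: [-1.456, -0.0, 0.07]
ft_force: [0.0, -1.4, -1.0]
finger_gap: 0.0148
19.3667 [ 0.57014543 -0.16389373  0.20052301] [-1.45645906e+00 -5.25572314e-05  7.04095367e-02] [-0.14081681 -0.57239681 -0.44419529] [-0.37066888  0.02210878  0.04564439] 0.014758965195181476
```

View pics/w18.png

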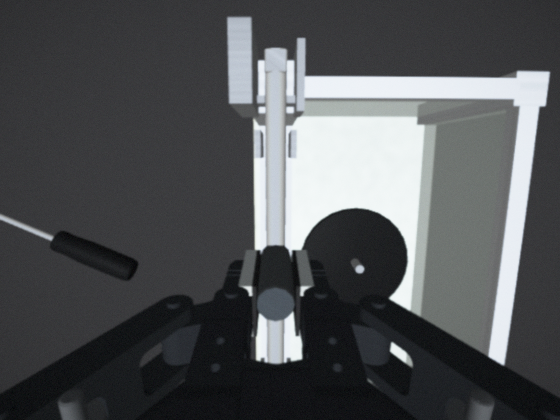

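```bash
python3 -m inch '[[[0,0,0],[0.02,-0.3,0],0.9],[[0,0,0],[0.05,-0.7,0],0.9],[[0,0,0],[0.07,-1.1,0],0.9],[[0,0,0],[0.1,-1.5,0],0.9],[[0,0,0],[0.13,-2,0],0.9],[[0,0,0],[0.13,-2,0],0.9]]'
python3 - <<'E'
from cen import *
P=viewer.camera_params("wrist"); im=viewer.read_camera("wrist"); cv2.imwrite("pics/w19.png",im)
s=arm.observe(); print(s["t"],s["position"],s["tcp_rot"],s["ft_force"],s["moment"],s["finger_gap"])
E
```

```text
t: 19.87
position: [0.5716, -0.1844, 0.2007]
tcp_rot: [-1.457, -0.0, 0.07]
ft_force: [-0.1, -0.1, -1.7]
finger_gap: 0.015
19.9167 [ 0.57160562 -0.18424872  0.2006765 ] [-1.45680964e+00 -4.00764668e-04  7.02339370e-02] [ 0.48356592 -1.04252009 -1.62006766] [-0.33685306 -0.01898001  0.04975779] 0.015212992854579025
```

View pics/w19.png

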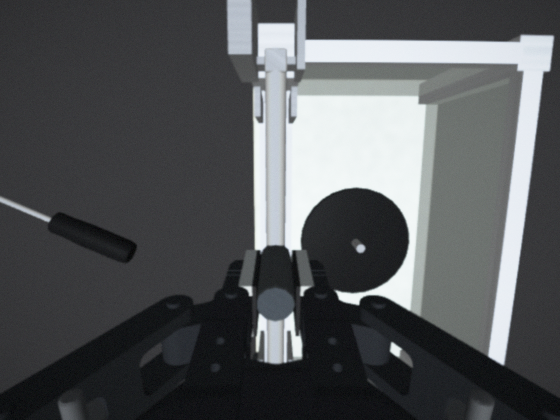

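```bash
python3 -m inch '[[[0,0,0],[0.03,-0.4,0],0.9],[[0,0,0],[0.05,-0.8,0],0.9],[[0,0,0],[0.08,-1.2,0],0.9],[[0,0,0],[0.11,-1.6,0],0.9],[[0,0,0],[0.13,-2,0],0.9],[[0,0,0],[0.13,-2,0],0.9],[[0,0,0],[0.13,-2,0],0.9]]'
python3 - <<'E'
from cen import *
P=viewer.camera_params("wrist"); im=viewer.read_camera("wrist"); cv2.imwrite("pics/w20.png",im)
s=arm.observe(); print(s["t"],s["position"],s["tcp_rot"],s["ft_force"],s["moment"],s["finger_gap"],s["joints"])
E
```

```text
t: 20.5
position: [0.5729, -0.2041, 0.2007]
tcp_rot: [-1.457, -0.0, 0.07]
ft_force: [-0.2, 0.0, -0.7]
finger_gap: 0.0148
20.55 [ 0.57284037 -0.20382785  0.20070867] [-1.45659071e+00 -3.19792252e-04  7.05520511e-02] [-0.05632406 -0.09236741 -1.55018946] [-0.36318781 -0.02493658  0.09053382] 0.014755460517999306 [-0.53362892  0.33361058  1.45099413  0.09515068  1.42246042 -0.62135611]
```

View pics/w20.png

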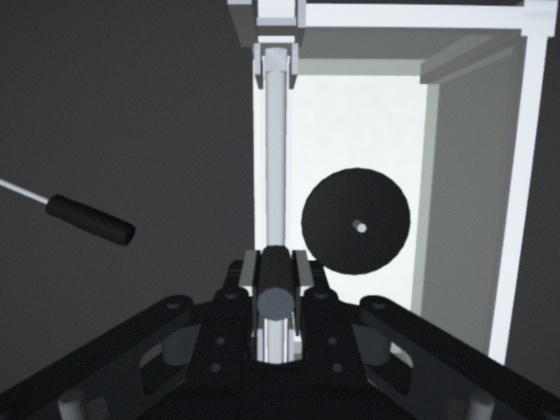

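```bash
python3 -m inch '[[[0,0,0.03],[-0.4,-0.03,0],0.9],[[0,0,0.06],[-0.85,-0.1,0],0.9],[[0,0,0.1],[-1.4,-0.17,0],0.9],[[0,0,0.15],[-2.1,-0.3,0],0.9],[[0,0,0.2],[-2.8,-0.48,0],0.9],[[0,0,0.2],[-2.8,-0.48,0],0.9]]' 50
python3 - <<'E'
from cen import *
im=viewer.read_camera("wrist"); cv2.imwrite("pics/w21.png",im)
s=arm.observe(); print(s["t"],s["position"],s["tcp_rot"],s["ft_force"],s["moment"],s["finger_gap"])
E
```

```text
t: 21.05
position: [0.5447, -0.2081, 0.2009]
tcp_rot: [-1.456, -0.001, 0.272]
ft_force: [2.9, 0.4, -1.0]
finger_gap: 0.0149
21.1 [ 0.54553962 -0.2078563   0.20103012] [-1.45623001 -0.00241852  0.26958369] [ 3.37972837  0.64965521 -1.39282582] [-0.08723574 -0.67315826 -0.07445981] 0.014718684999230992
```

View pics/w21.png

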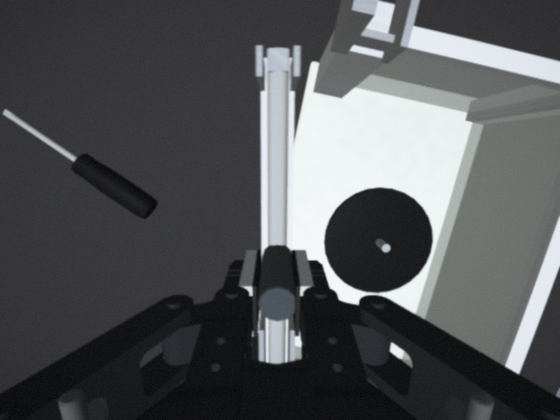

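```bash
python3 -m inch '[[[0,0,0.03],[-0.4,-0.12,0],0.9],[[0,0,0.06],[-0.8,-0.25,0],0.9],[[0,0,0.1],[-1.35,-0.45,0],0.9],[[0,0,0.15],[-2,-0.72,0],0.9],[[0,0,0.19],[-2.5,-0.95,0],0.9],[[0,0,0.21],[-2.8,-1.08,0],0.9],[[0,0,0.21],[-2.8,-1.08,0],0.9],[[0,0,0.21],[-2.8,-1.08,0],0.9]]'
python3 - <<'E'
from cen import *
for i in range(3): viewer.read_camera("wrist")
for n in ("wrist","top","scene"): cv2.imwrite(f"pics/f_{n}.png",viewer.read_camera(n))
s=arm.observe(); print(s["t"],s["position"],s["tcp_rot"],s["ft_force"],s["moment"],s["finger_gap"])
E
```

```text
t: 21.77
position: [0.5176, -0.2184, 0.201]
tcp_rot: [-1.456, -0.002, 0.48]
ft_force: [3.7, 0.6, -2.2]
finger_gap: 0.0146
22.0667 [ 0.51720283 -0.21860683  0.20089108] [-1.45586727e+00 -7.60699853e-04  4.80970948e-01] [ 4.57040913  0.84957452 -1.78272432] [ 0.0741772  -0.80220076  0.09675485] 0.014732330276121013
```

View pics/f_wrist.png

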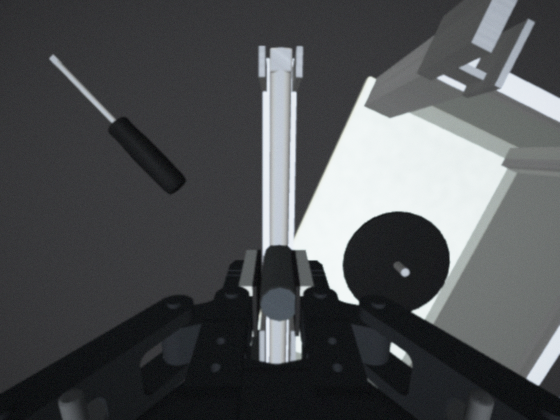

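View pics/f_top.png

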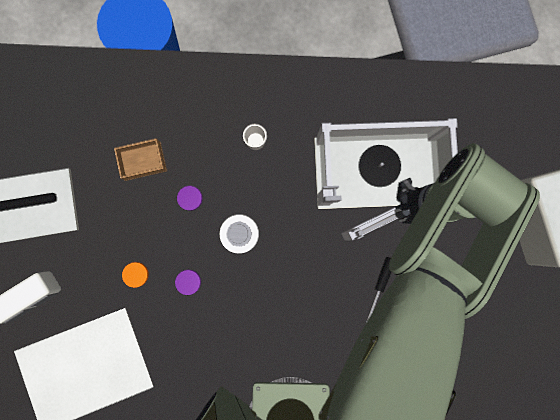

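View pics/f_scene.png

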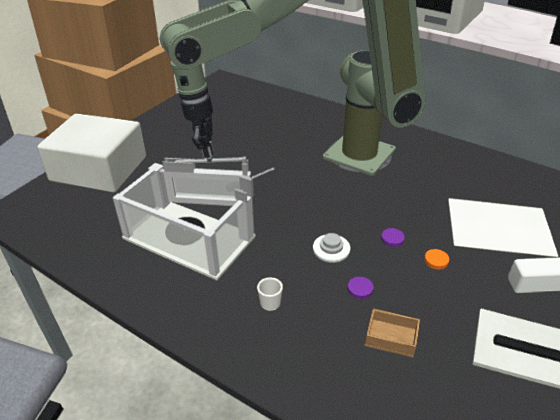

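Run:
```python
from cen import *
im=cv2.imread("pics/f_wrist.png"); crop(im,220,30,345,260,2.6*1,"pics/fwc.png")
P=viewer.camera_params("wrist"); s=arm.observe(); 
H=np.array([.5827,-.3454]); p=s["position"]; 
R=cv2.Rodrigues(np.zeros(3))[0]
th=s["tcp_rot"][2]; tilt=.115; g=p[:2]+.019*tilt*np.array([np.sin(th),-np.cos(th)]); d=g-H; print("knob",g,np.hypot(*d),"angle",np.arctan2(-d[0],d[1])-.067)
for a,b in [((263,95),(262,240)),((302,95),(296,235)),((266,95),(267,240))]:
    A,B=plane(P,a,.15),plane(P,b,.15); v=A-B; print(A,B,np.arctan2(-v[0],v[1])-.067)
```

```text
knob [ 0.5182137  -0.22054394] 0.14052586998757566 angle 0.4097485901279256
[ 0.47013761 -0.14319659  0.15      ] [ 0.51032385 -0.22320985  0.15      ] 0.39844178860950075
[ 0.49084678 -0.13242227  0.15      ] [ 0.52820918 -0.21018654  0.15      ] 0.380891354779928
[ 0.47173107 -0.14236929  0.15      ] [ 0.51318322 -0.22172483  0.15      ] 0.41437503512270546
```

View pics/fwc.png

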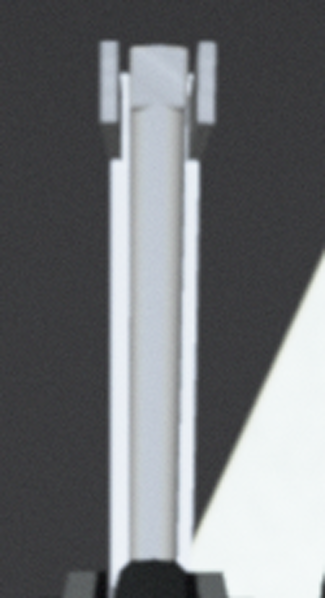

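Run:
```python
from cen import *
t=viewer.read_camera("top"); P=viewer.camera_params("top"); g=cv2.GaussianBlur(cv2.cvtColor(t,cv2.COLOR_BGR2GRAY),(3,3),0)
o=radial(g,(238.7,233.6),np.arange(28,14,-.1),lambda v:v>150,range(0,360,5))
d=radial(g,(238.7,233.6),np.arange(9.8,17,.1),lambda v:v>215,range(0,360,5))
print(circ(P,o,.01),circ(P,d,.024),len(d))
crop(t,208,204,270,264,9,"pics/ft_c.png"); s=arm.observe(); print(s["t"],s["ft_force"],s["position"])
```

```text
(array([0.46718335, 0.14397297, 0.04989002]), np.float64(0.00015282070613122152)) (array([0.46676782, 0.14268282, 0.03229012]), np.float64(0.00045228388261961264)) 72
22.1167 [ 3.77365362  0.8911286  -1.42120427] [ 0.51713799 -0.21861963  0.20089953]
```

View pics/ft_c.png

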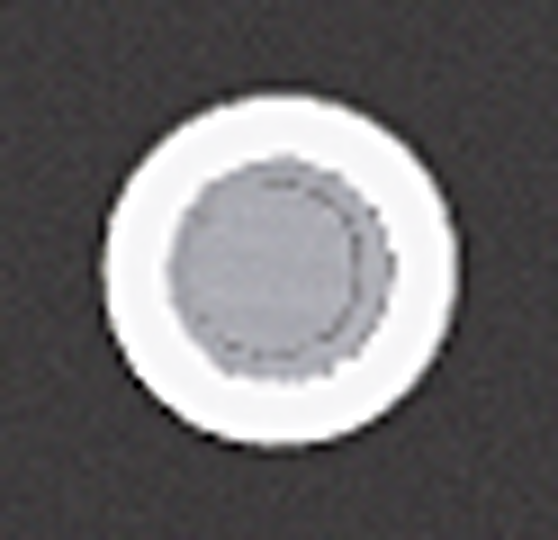

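Run:
```python
from workcell import arm
print(arm.job_done()); s=arm.observe(); print(s["t"],s["position"],s["ft_force"],s["finger_gap"])
```

```text
the job is handed in; nothing more can be done
None
the job is handed in; nothing more can be done
```

The job is handed in at about 22 s of the 67 s allowed. The stack is on the carrier, and the gate is held open by the gripper on the bolt knob.

**Discs:** Both discs were lowered until light contact (about 4–8 N) and then released. Just before release, the wrist camera put the small disc within about 1 mm of the carrier centre. My first grasp of the small disc slid onto its top with about 12 N; I reopened, measured again and gripped lower.

**Gate:** I lifted the nose (knob about 12 mm up), drew the bolt about 40 mm and swung the gate. The wrist picture shows the nose clear of the keeper. Gate angle is about 0.41 rad from the knob position and 0.38–0.41 rad from the gate's edges in the picture. The grip is holding against a push of about 4 N.

**Disagreements:**
- The low-resolution top view suggests the small disc sits up to about 2 mm towards +y of the big one, and the big one about 1.3 mm off the carrier. The closer wrist view shows the small disc centred sideways on the big one.
- The discs and knob read 1–3 mm smaller than listed.

The final pictures show the look-alikes, cup and box still in place. The screwdriver was partly hidden by the arm in the last top view, but I saw no sign that it moved.

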